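Snap the drying-tube clip shut with the clip pliers

TASK

Take the clip pliers from their holder by both handles, set their jaws over the two upright ears of the white clip on the glass drying tube, and squeeze gently until the clip snaps shut. Press the clip only with the pliers, never with the gripper, and no harder than it needs, then stand the pliers upright back in their holder pocket and leave everything else where it is.

Things in the scene. Friction and masses are not known exactly. Their poses are not given: they have to be found in the camera images.
- pliers: Clip pliers, 136 mm tall, two crossed steel arms on a rivet, standing in the holder jaws down, handles up. Origin: rivet centre, 57 mm above the table. z points up the tool to the handles; y is the line along which jaws and handles open and close (works either way round); x is the rivet axis. Mass 110 to 185 g. A light spring holds them open: about 8 N per handle free, 12 N shut.
- pliers_grip (a point): Pinch point between the handles, 60 mm above the rivet: pinch both handles together from above, across y. Handles: two black rubber bars 16 mm wide (x), 8 mm thick, from 24 to 86 mm above the rivet, 56 mm over their outer faces here when free. 1.5 mm less over the handles closes the jaws 1 mm: at 50 mm the jaw gap is 24 mm, at 34 mm it is 13 mm.
- pliers_jaws (a point): Middle of the gap between the jaws, 40 mm below the rivet. The jaws are 16 mm wide (x) and 7 mm thick, their tips 10 mm below this point; the free gap is 28 mm.
- holder: Grey plastic tool holder fixed to the table, foot 100 x 90 x 8 mm, with one upright pocket in its middle. Origin: centre of its underside.
- pocket (a point): Centre of the floor of the holder's pocket, 8 mm above the table. Inside the pocket measures 21 mm (x) by 50 mm (y), open at the top, flared rim 56 mm above the table. The pliers stand in it with their rivet 57 mm above the table and their y along the pocket's y.
- support: Grey base plate 190 x 85 x 10 mm fixed to the table, with a horizontal glass drying tube (18 mm thick, 222 mm long, axis 60 mm above the table, along x) on steel posts at x = +-70 mm. Origin: centre of the plate's underside. A white plastic snap clip sits round the middle of the tube, its two ears standing up.
- clip_ears (a point): Point midway between the two ears of the open clip, 85 mm above the table; axes as the support's. Ears: plates 22 mm wide (x), 5 mm thick (y), from 72 to 98 mm above the table. Over their outer faces (y): 18 mm open, 13 mm shut. The -y ear is fixed, the +y ear swings towards it, so the middle of the pair moves 2.5 mm to -y as it shuts.
- fixed_ear (a point): Centre of the fixed ear. A catch block beside it stands 17 to 28 mm to its +x side, up to 117 mm above the table: keep the jaws centred on the ears in x.
- clip (a joint): Angle of the clip's swinging half: 0 open, about 0.135 rad snapped shut. The catch holds it open until the ears are squeezed with about 16 N (21 N on the handles), then gives way with a click, the ear jumps shut and stays; not snapped, it springs open again. The clip breaks when the pliers load it with more than 40 N; push from jaws that are off centre, or come down on the ears, counts too, and so does a fast squeeze: close in small steps.
- amber_bottle: Bystander: small amber glass bottle with black cap, 54 mm wide, 105 mm high; origin at its underside.
- wash_bottle: Bystander: white plastic bottle, 68 mm wide, 130 mm high; origin at its underside.
- beaker: Bystander: glass beaker, 68 mm wide, 85 mm high; origin at its underside.
- vial: Bystander: small glass vial with black cap, 24 mm wide, 45 mm high; origin at its underside.
- cork_ring: Bystander: cork flask ring, 90 mm wide, 28 mm high; origin at its underside.
- spatula: Bystander: steel lab spatula lying flat, 170 mm long.
- stopper: Bystander: cork stopper, 30 mm wide, 30 mm high; origin at its underside.

How it is judged:
By the outcome, as a careful person would: the job done as asked, in the order asked, and still so for the second after the job is handed in, with the robot touching nothing.
It also fails if it takes over 64 s, if anything falls off the work surface, if the arm or the gripper's body presses on something with over 40 N, if the wrist force passes 120 N, or if a joint passes its speed limit or range.

ROBOT

A 6-joint arm with a two-finger parallel gripper is mounted at the origin on the work surface. World frame = base frame: x ahead of the robot, y to its left, z up, the work surface at z = 0. Lengths are in m, angles in degrees, forces in N, time in s.
With the tool pointing down it reaches from about 0.35 to 0.875 m from the base axis. Payload 4.2 kg.
Tool frame: the origin (TCP) lies between the finger pads; the fingertips stand 14 mm ahead of it and the grasp point (between the pads) lies 5 mm behind it; x points along the fingers, y is the direction in which the jaws open and shut, and the axes are right-handed (so a half turn about x gives the same grasp; the last joint's range is limited). The gripper opens to 87 mm and grips with 3 to 60 N. Pads are 19 mm wide; open, the fingers measure 117 mm over their backs; the gripper's body (75 mm by 190 mm) begins 51 mm behind the grasp point.
Start: joints at [-61.96, 22.042, 0.453, 0, -68.411, -14.817], TCP at [0.143, -0.608, 0.237] pointing down, gripper open.
Joint ranges: [-179.83, 179.83], [-69.29, 118.12], [-61.27, 80.66], [-181.25, 117.63], [-171.15, -9.14], [-177.46, 177.46]. Speed limits (degrees/s): [159.86, 159.86, 180, 180, 180, 180].

INTERFACE

Orientations are given as a 3x3 rotation matrix whose columns are the frame's x, y, z axes.
In Python, from station import r, imaging, job gives the robot as it stands. The module is installed in compiled form; this text tells all that it offers.
- The arm moves only by the tool apply_moves, never from a script. Its arguments are lists of equal length, an entry for each row: "xyz": the shift along the tool's x, y, z in m, a list of three; "twist": the turn about the tool's x in degrees; "claw": the opening, from 0 (shut) to 1 (fully open). A call has 1 to 12 rows; each row shifts and turns the pose as measured when the row begins, along the tool's axes as they then stand; what a row does not reach is not made up. A row lasts 1/10 s, in which the tool goes at most 50 mm and 8.59 degrees, less where a joint would pass 70% of its speed; a pose out of reach is approached as far as the arm can. A call is refused whole if a number of a shift passes 0.05 or a number of a turn 8.59, either way. A call with a gripper value outside its range is refused whole. The fingers move at their own pace and stop on an object; the grip force is fixed at half the most. Time passes only in rows, so rows that do not move let the fingers close. It gives the time, the measured TCP pose, the force and the opening at its end, in the units of the state.
- r.sense(): the state, without advancing time (a new reading comes with each control period).
- imaging.capture(name): name is "side" or "top" or "wrist"; returns a dict with "pixels" (400x640x3 uint8, red, green, blue), "mtx" (3x3 intrinsics, pixels), "view" (4x4, takes a point from world to camera coordinates). Camera axes: x right, y down, z forward; pixel columns grow to the right and rows downward; lengths in m; the calibration is good to about 2 mm. A picture is of the moment at which its call begins. There is no depth.
- job.finish_job(): hands the job in, once; it reports no verdict.
Trained networks look in a picture, given as the dict that the camera call returned (one of the last four; its "shot" number tells which), for a name from the list of things; names that differ only in an ending like _2 or _b are one class to them, and where a whole thing is asked for, a point or a joint stands for the part that bears it (a point fixed in the world has none). Each returns a list of dicts, best first, with "p" (0 to 1); they miss things now and then, are a little off and sometimes report something else, mostly with a low value. They report only what shows in the picture. A call takes as long as a camera call.
- imaging.regions_of(query, picture): "mask" (400x640 bool, what is visible of it) and "centre" ([column, row] in pixels, amid what is visible of it).
The state is a dict: "time_s": time; "joints": joint angles; "joint_velocities": joint speeds; "effort": joint torques, N m; "tcp_pos": TCP position; "ee_rot": TCP orientation; "wrist_force": force on the tool from outside, world axes, zero at the start; "moment": the same for the moment, N m; "gripper_width": opening from 0.0 (shut) to 1.0 (fully open).
Only numpy, scipy, OpenCV 4.12 (cv2) and the standard library are available. Lean on these libraries where they do the work, as an engineer would, in place of code of your own. Each camera call takes 0.05 s, during which the arm holds its last target.

## Working session

There is one attempt and no reset: what is moved stays moved. The work goes in short steps, Python scripts to look and compute and a tool call to move; the robot and the scene stay as the last step left them, time stands still between calls to the robot, and variables do not carry over. Pictures are saved under pics/ and viewed, and the job is handed in when it is done.

Besides the shell and the picture viewer there is one more tool, called after "Request:" as a command line: name --pt "numbers of a row" for each row, then --argument value for the rest. apply_moves: Moves the arm, as the interface text tells. Its arguments: {"type":"object","properties":{"xyz":{"type":"array","items":{"type":"array","items":{"type":"number"}}},"twist":{"type":"array","items":{"type":"number"}},"claw":{"type":"array","items":{"type":"number"}}},"required":["xyz","twist","claw"]}

```bash
mkdir -p pics; cat > h.py <<'E'
from station import r, imaging, job
import numpy as np, cv2
def snap(n,fn):
    p=imaging.capture(n); cv2.imwrite('pics/'+fn,p['pixels'][:,:,::-1]); return p
def ray(p,uv):
    K=np.array(p['mtx']);V=np.array(p['view']);R=V[:3,:3];t=V[:3,3]
    d=R.T@np.linalg.inv(K)@np.array([uv[0],uv[1],1.]);return -R.T@t,d/np.linalg.norm(d)
def atz(p,uv,z):
    o,d=ray(p,uv);return o+d*(z-o[2])/d[2]
def tri(*pu):
    A=np.zeros((3,3));b=np.zeros(3)
    for p,uv in pu:
        o,d=ray(p,uv);M=np.eye(3)-np.outer(d,d);A+=M;b+=M@o
    return np.linalg.solve(A,b)
def proj(p,X):
    V=np.array(p['view']);c=V[:3,:3]@np.array(X)+V[:3,3];q=np.array(p['mtx'])@c;return q[:2]/q[2]
E
python3 - <<'E'
from h import *
np.set_printoptions(precision=4,suppress=True)
s=r.sense();print({k:s[k] for k in ('time_s','tcp_pos','ee_rot','wrist_force','gripper_width')})
for n in('side','top','wrist'):
    p=snap(n,n+'0.png');print(n,p['mtx'],p['view'])
    for q in('pliers','holder','support','clip_ears','amber_bottle','wash_bottle','beaker','vial','cork_ring','spatula','stopper'):
        print(q,[(round(x['p'],2),np.round(x['centre'],1),int(x['mask'].sum())) for x in imaging.regions_of(q,p)][:2])
E
```

```text
{'time_s': 0.0, 'tcp_pos': array([ 0.1428, -0.6079,  0.2355]), 'ee_rot': array([[-0.0006, -0.2286,  0.9735],
       [ 0.0021,  0.9735,  0.2286],
       [-1.    ,  0.0022, -0.0001]]), 'wrist_force': array([ 0.7831, -0.0447,  0.7649]), 'gripper_width': 0.9970313426124267}
side [[482.9061   0.     314.3607]
 [  0.     482.9061 202.7749]
 [  0.       0.       1.    ]] [[-0.9447 -0.3277  0.0143  0.5692]
 [-0.1964  0.5303 -0.8247  0.1545]
 [ 0.2627 -0.7819 -0.5653  1.0154]
 [ 0.      0.      0.      1.    ]]
pliers [(0.77, array([302.6, 212.9]), 449), (0.58, array([352.1, 174.4]), 159)]
holder [(0.75, array([300.4, 242.9]), 1385)]
support [(0.79, array([353. , 187.7]), 2507)]
clip_ears [(0.85, array([354. , 190.8]), 2441)]
amber_bottle [(0.92, array([224. , 223.3]), 932), (0.26, array([352.9, 193.3]), 2401)]
wash_bottle [(0.57, array([300.6, 244.6]), 1357)]
beaker [(0.91, array([265. , 170.4]), 874)]
vial [(0.64, array([333.3, 217.3]), 183), (0.24, array([356.1, 173.4]), 153)]
cork_ring [(0.69, array([299.5, 208.4]), 471), (0.68, array([407.8, 233. ]), 1072)]
spatula [(0.77, array([298. , 
[... 458 characters left out ...]
, 216.1]), 1858)]
amber_bottle [(0.78, array([302.2, 139.6]), 309)]
wash_bottle [(0.8, array([223.4, 171.3]), 575)]
beaker [(0.93, array([378.6, 133.5]), 459)]
vial [(0.5, array([344.9, 212.8]), 62), (0.48, array([392., 213.]), 45)]
cork_ring [(0.59, array([347.8, 283.5]), 549)]
spatula [(0.8, array([424.7, 155.3]), 847)]
stopper []
wrist [[319.4016   0.     323.0612]
 [  0.     319.4016 197.8894]
 [  0.       0.       1.    ]] [[-0.2283  0.9736 -0.0002  0.6246]
 [ 0.9313  0.2184  0.2916 -0.0351]
 [ 0.2839  0.0663 -0.9565  0.3922]
 [ 0.      0.      0.      1.    ]]
pliers []
holder []
support []
clip_ears []
amber_bottle []
wash_bottle []
beaker []
vial []
cork_ring []
spatula []
stopper []
```

```bash
python3 - <<'E'
import cv2
for n,(x,y) in {'side':(190,120),'top':(210,90)}.items():
    i=cv2.imread(f'pics/{n}0.png')[y:y+200,x:x+267]
    cv2.imwrite(f'pics/{n}0z.png',cv2.resize(i,(800,600),interpolation=cv2.INTER_CUBIC))
E
```

```text
(no output)
```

View pics/side0.png

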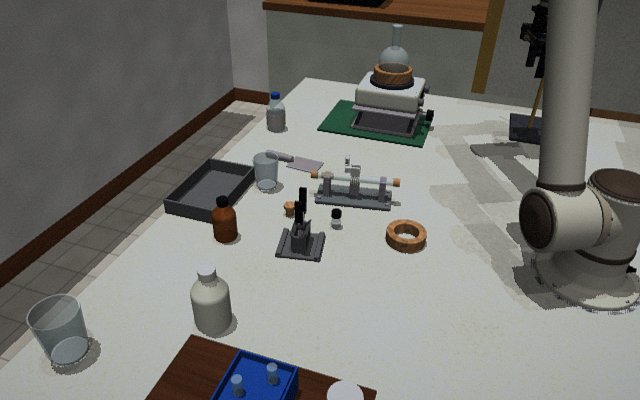

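View pics/top0.png

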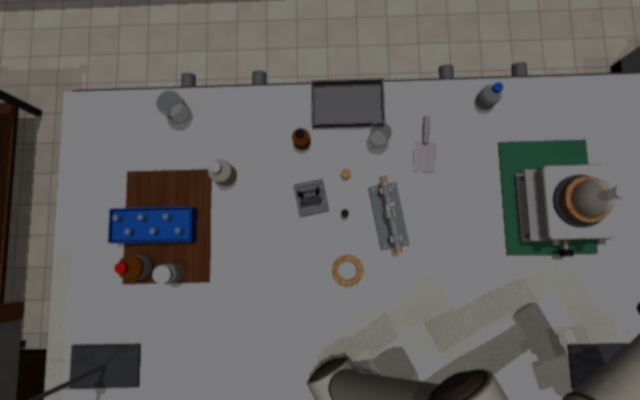

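```bash
sleep 1
```

```text
(no output)
```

View pics/side0z.png

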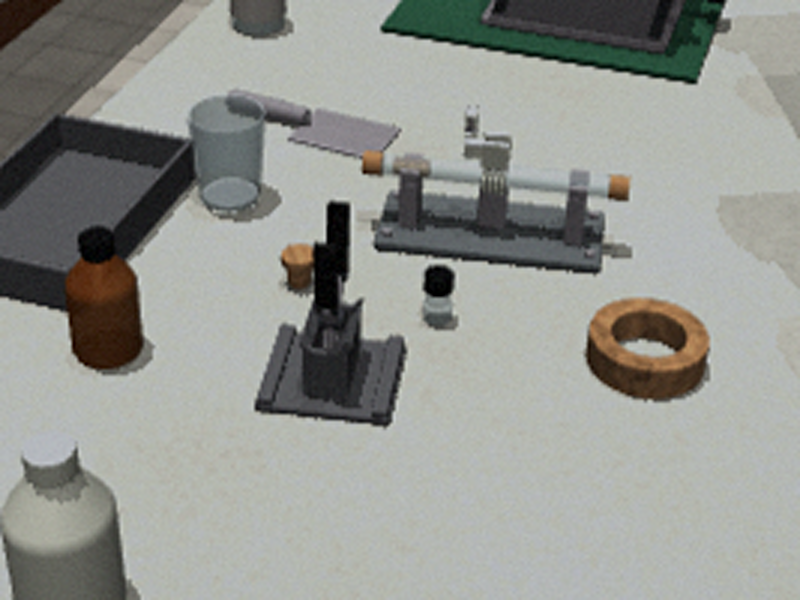

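View pics/top0z.png

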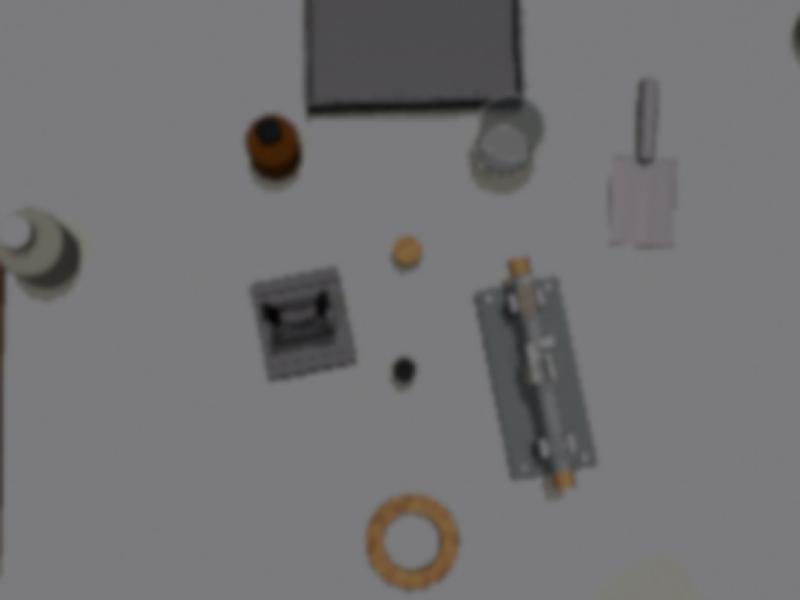

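```bash
python3 - <<'E'
from h import *
np.set_printoptions(precision=4,suppress=True)
t=imaging.capture('top');s=imaging.capture('side')
z=lambda a,b,x0,y0:(x0+a/3,y0+b/3)
T=lambda a,b:z(a,b,210,90)
S=lambda a,b:z(a,b,190,120)
print('handleL',atz(t,T(270,310),.14),'R',atz(t,T(322,303),.14))
print('tube',atz(t,T(518,265),.06),atz(t,T(565,480),.06))
print('handle tops tri: ',tri((t,T(268,308)),(s,S(326,245))),tri((t,T(322,300)),(s,S(339,205))))
print('catch',tri((t,T(546,342)),(s,S(472,107))))
for q,uvt in dict(foot1=(250,285),foot2=(338,268),foot3=(356,362),foot4=(269,380)).items(): print(q,atz(t,T(*uvt),.008))
for q,uvt in dict(p1=(475,294),p2=(555,278),p3=(596,464),p4=(512,480)).items(): print(q,atz(t,T(*uvt),.01))
print('stopper',atz(t,T(407,252),.03),'vial',atz(t,T(403,370),.045))
E
```

```text
handleL [0.5894 0.1383 0.14  ] R [0.5945 0.0914 0.14  ]
tube [ 0.6383 -0.0944  0.06  ] [ 0.4329 -0.13    0.06  ]
handle tops tri:  [0.5906 0.1399 0.1396] [0.5977 0.0915 0.1408]
catch [ 0.5567 -0.1095  0.1236]
foot1 [0.6341 0.1684 0.008 ]
foot2 [0.649  0.0797 0.008 ]
foot3 [0.5539 0.0639 0.008 ]
foot4 [0.5381 0.1506 0.008 ]
p1 [ 0.6188 -0.0562  0.01  ]
p2 [ 0.6329 -0.1361  0.01  ]
p3 [ 0.4482 -0.1678  0.01  ]
p4 [ 0.4345 -0.0856  0.01  ]
stopper [0.6594 0.0108 0.03  ] vial [0.5414 0.0183 0.045 ]
```

Request:
apply_moves --pt "-0.003 0.033 0.033" --pt "-0.003 0.033 0.033" --pt "-0.003 0.033 0.033" --pt "-0.003 0.033 0.033" --pt "-0.003 0.033 0.033" --pt "-0.003 0.033 0.033" --pt "-0.003 0.033 0.033" --pt "-0.003 0.033 0.033" --pt "-0.003 0.033 0.033" --pt "-0.003 0.033 0.033" --pt "-0.003 0.028 0.038" --pt "0 0 0.01" --twist '[0,0,0,0,0,0,0,0,0,0,3.5,0]' --claw '[1,1,1,1,1,1,1,1,1,1,1,1]'

```text
time_s: 3.1
tcp_pos: [0.4391, -0.1605, 0.2717]
ee_rot: [[0.008, -0.162, 0.987], [-0.002, 0.987, 0.162], [-1.0, -0.003, 0.008]]
wrist_force: [-0.8, -0.9, -0.2]
gripper_width: 1.001
```

```bash
python3 - <<'E'
from h import *
np.set_printoptions(precision=4,suppress=True)
s=r.sense();print(s['time_s'],s['tcp_pos'],s['ee_rot'])
p=snap('wrist','w1.png');np.savez('w1.npz',mtx=p['mtx'],view=p['view'])
for q in('pliers','clip_ears','fixed_ear','support'):
    print(q,[(round(x['p'],2),np.round(x['centre'],1),int(x['mask'].sum())) for x in imaging.regions_of(q,p)][:2])
print(proj(p,[.5336,-.1114,.085]))
E
```

```text
3.1 [ 0.4391 -0.1605  0.2717] [[ 0.0079 -0.1622  0.9867]
 [-0.0015  0.9868  0.1622]
 [-1.     -0.0028  0.0075]]
pliers [(0.42, array([253.4, 325.7]), 1885)]
clip_ears [(0.66, array([346.8, 222.7]), 7127)]
fixed_ear [(0.87, array([345. , 255.4]), 310)]
support [(0.78, array([346.1, 220.5]), 7160)]
[351.4954 261.808 ]
```

View pics/w1.png

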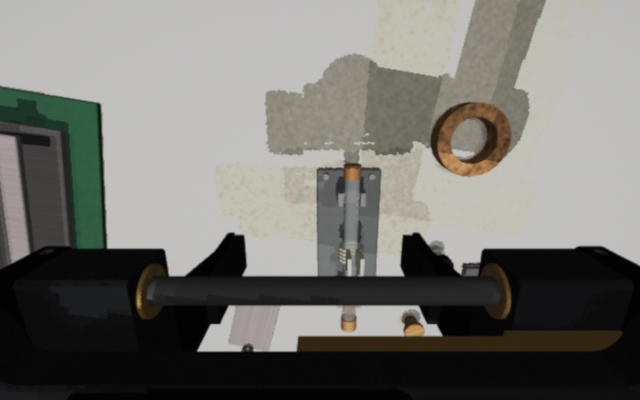

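Request:
apply_moves --pt "0 0.02 0.035" --pt "0 0.02 0.035" --pt "0 0 0.03" --twist '[0,0,0]' --claw '[1,1,1]'

```text
time_s: 3.65
tcp_pos: [0.5247, -0.1136, 0.2718]
ee_rot: [[0.003, -0.145, 0.989], [-0.001, 0.989, 0.145], [-1.0, -0.002, 0.003]]
wrist_force: [1.2, 0.4, 0.6]
gripper_width: 0.999
```

```bash
cat > look.py <<'E'
import sys
from h import *
np.set_printoptions(precision=4,suppress=True)
cam,name,x,y,w=sys.argv[1],sys.argv[2],*map(int,sys.argv[3:6])
s=r.sense();print(s['time_s'],s['tcp_pos'],s['ee_rot'],s['wrist_force'],s['gripper_width'])
p=snap(cam,name+'.png');np.savez(name+'.npz',mtx=p['mtx'],view=p['view'])
for q in sys.argv[6:]:
    print(q,[(round(a['p'],2),np.round(a['centre'],1),int(a['mask'].sum())) for a in imaging.regions_of(q,p)][:2])
i=p['pixels'][y:y+w*3//4,x:x+w,::-1]
cv2.imwrite('pics/'+name+'z.png',cv2.resize(i,(800,600),interpolation=cv2.INTER_CUBIC))
E
python3 look.py wrist w2 240 110 200 clip_ears fixed_ear
```

```text
3.65 [ 0.5247 -0.1136  0.2718] [[ 0.0035 -0.1454  0.9894]
 [-0.0013  0.9894  0.1454]
 [-1.     -0.0017  0.0033]] [1.1633 0.4452 0.5781] 0.999346937818631
clip_ears [(0.72, array([321.6, 168.7]), 9984)]
fixed_ear [(0.72, array([319. , 196.9]), 441)]
```

View pics/w2z.png

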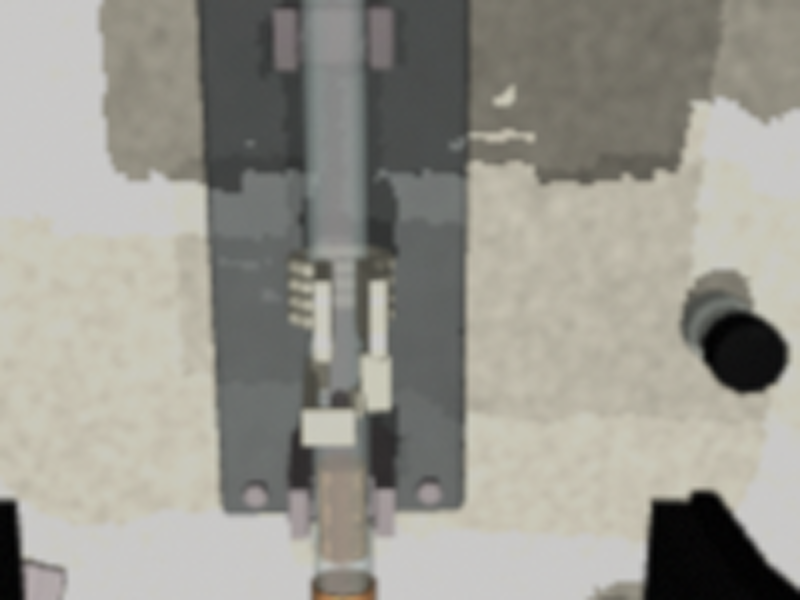

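```bash
python3 - <<'E'
from h import *
np.set_printoptions(precision=4,suppress=True)
p=np.load('w2.npz')
o,_=ray(p,(320,200));print('cam',o)
Z=lambda a,b:(240+a/4,110+b/4)
for n,a,b,z in [('fix near',322,278,.098),('fix far',322,362,.098),('sw near',378,276,.098),('sw far',378,357,.098),('fixL',313,320,.098),('fixR',332,320,.098),('swL',369,315,.098),('swR',388,315,.098),('catch',328,427,.117),('plate1',206,120,.01),('plate2',222,512,.01),('plate3',464,510,.01),('plate4',468,120,.01),('cap',344,585,.069),('tubefar L',306,100,.06),('tubefar R',364,100,.06),('tubeL',312,240,.06),('tubeR',364,240,.06)]:
    print(n,atz(p,Z(a,b),z))
c=np.array([.5336,-.1114]);
E
```

```text
cam [ 0.4438 -0.1249  0.4206]
fix near [ 0.523  -0.1166  0.098 ]
fix far [ 0.5456 -0.1133  0.098 ]
sw near [ 0.5203 -0.1023  0.098 ]
sw far [ 0.5421 -0.0989  0.098 ]
fixL [ 0.5345 -0.1173  0.098 ]
fixR [ 0.5338 -0.1124  0.098 ]
swL [ 0.531 -0.103  0.098]
swR [ 0.5303 -0.0981  0.098 ]
catch [ 0.5565 -0.11    0.117 ]
plate1 [ 0.4987 -0.1583  0.01  ]
plate2 [ 0.633  -0.1369  0.01  ]
plate3 [ 0.6199 -0.0533  0.01  ]
plate4 [ 0.4866 -0.0757  0.01  ]
cap [ 0.6244 -0.0955  0.069 ]
tubefar L [ 0.4825 -0.1273  0.06  ]
tubefar R [ 0.4801 -0.1113  0.06  ]
tubeL [ 0.5216 -0.1201  0.06  ]
tubeR [ 0.5194 -0.1053  0.06  ]
```

Request:
apply_moves --pt "-0.002 0.035 0.028" --pt "-0.002 0.035 0.028" --pt "-0.002 0.035 0.028" --pt "-0.002 0.035 0.028" --pt "-0.002 0.035 0.028" --pt "-0.002 0.032 0.028" --pt "0 0 0" --twist '[0,0,0,0,0,0,-1]' --claw '[1,1,1,1,1,1,1]'

```text
time_s: 4.5
tcp_pos: [0.6592, 0.1069, 0.2828]
ee_rot: [[-0.004, -0.142, 0.99], [-0.002, 0.99, 0.142], [-1.0, -0.002, -0.005]]
wrist_force: [-0.3, -0.5, -1.5]
gripper_width: 1.002
```

```bash
python3 look.py wrist w3 240 110 200 pliers holder
```

```text
4.5 [0.6592 0.1069 0.2828] [[-0.0044 -0.1419  0.9899]
 [-0.0024  0.9899  0.1419]
 [-1.     -0.0018 -0.0047]] [-0.3418 -0.5354 -1.4716] 1.001957744738743
pliers [(0.82, array([343.4, 117.2]), 1120)]
holder [(0.83, array([338.6, 104.8]), 4389)]
```

View pics/w3z.png

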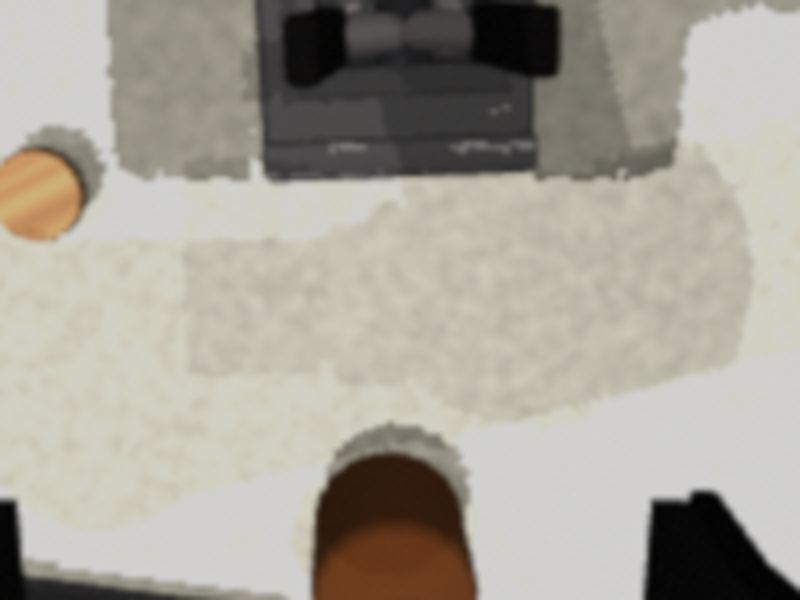

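```bash
python3 - <<'E'
import cv2
i=cv2.imread('pics/w3.png')[30:180,240:440]
cv2.imwrite('pics/w3y.png',cv2.resize(i,(800,600),interpolation=cv2.INTER_CUBIC))
E
```

```text
(no output)
```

View pics/w3y.png

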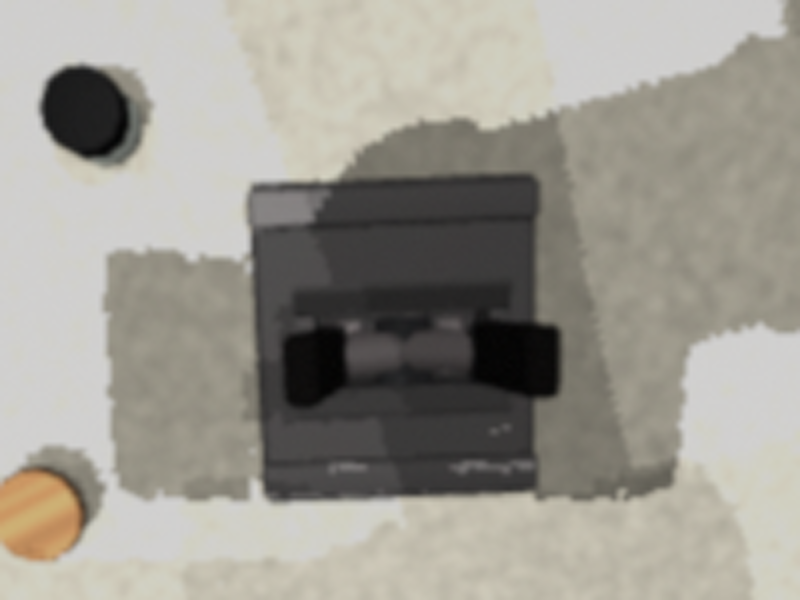

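```bash
python3 - <<'E'
from h import *
np.set_printoptions(precision=4,suppress=True)
p=np.load('w3.npz')
Z=lambda a,b:(240+a/4,30+b/4)
o,_=ray(p,(320,200));print('cam',o)
for n,a,b,z in [('Lc1',286,340,.143),('Lc2',288,405,.143),('Rc1',559,325,.143),('Rc2',557,396,.143),('f1',250,187,.01),('f2',537,176,.01),('f3',535,490,.01),('f4',267,498,.01)]:
    print(n,atz(p,Z(a,b),z))
E
```

```text
cam [0.5795 0.0961 0.4321]
Lc1 [0.5917 0.087  0.143 ]
Lc2 [0.6055 0.0893 0.143 ]
Rc1 [0.5801 0.1457 0.143 ]
Rc2 [0.5951 0.1481 0.143 ]
f1 [0.5533 0.0658 0.01  ]
f2 [0.5377 0.1532 0.01  ]
f3 [0.6333 0.1707 0.01  ]
f4 [0.6485 0.0833 0.01  ]
```

Request:
apply_moves --pt "0.01 0.01 -0.032" --pt "0.03 0.01 -0.032" --pt "0.035 0 0" --pt "0.02 0 0" --pt "0 0 0" --pt "0 0 0" --twist '[-2.2,0,0,0,0,0]' --claw '[1,1,1,1,1,1]'

```text
time_s: 5.25
tcp_pos: [0.5836, 0.1003, 0.1916]
ee_rot: [[-0.0, -0.163, 0.987], [-0.002, 0.987, 0.163], [-1.0, -0.002, -0.0]]
wrist_force: [-0.2, -1.0, -0.5]
gripper_width: 0.997
```

```bash
python3 look.py wrist w4 240 150 267 pliers; python3 look.py side s4 230 130 160 pliers
```

```text
5.25 [0.5836 0.1003 0.1916] [[-0.0001 -0.1632  0.9866]
 [-0.002   0.9866  0.1632]
 [-1.     -0.002  -0.0005]] [-0.16   -1.0195 -0.5488] 0.9972796520399608
pliers [(0.5, array([227.1, 233. ]), 277)]
5.35 [0.5842 0.1009 0.1919] [[ 0.0009 -0.1634  0.9866]
 [-0.0012  0.9866  0.1634]
 [-1.     -0.0014  0.0007]] [-0.2394 -0.0812  0.1142] 1.0011010246627707
pliers [(0.69, array([300.7, 211.8]), 451), (0.59, array([403.2, 237.1]), 975)]
```

View pics/w4.png

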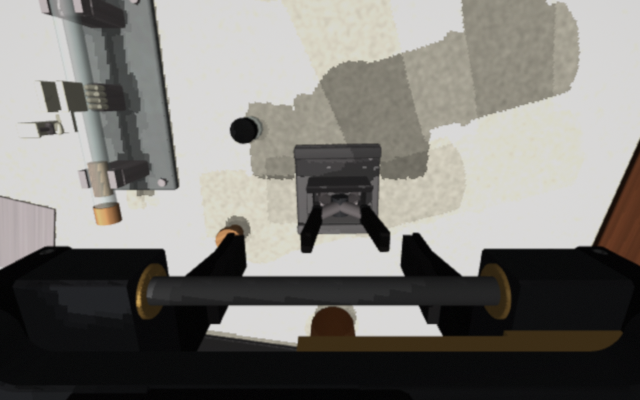

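View pics/s4z.png

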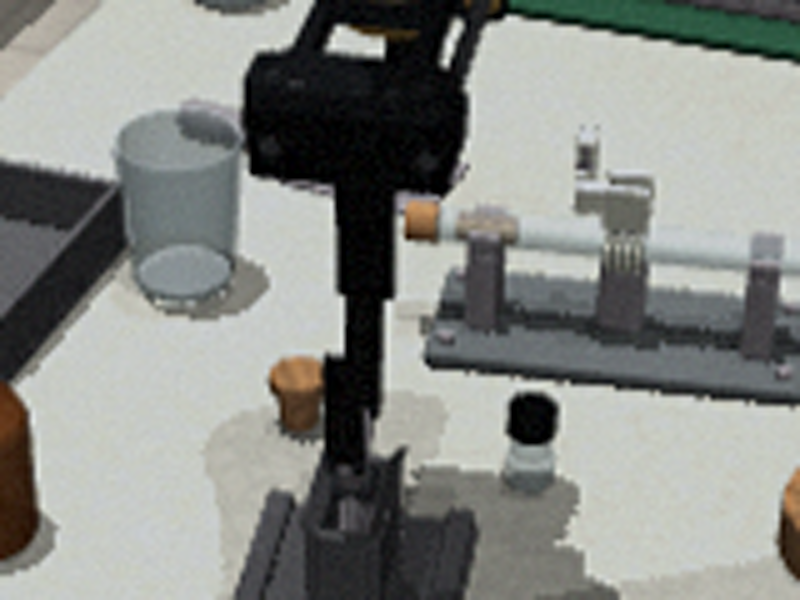

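Request:
apply_moves --pt "0 0.008 0.006" --pt "0 0.007 0.005" --pt "0 0 0" --pt "0 0 0" --twist '[-0.9,0,0,0]' --claw '[1,1,1,1]'

```text
time_s: 5.85
tcp_pos: [0.5953, 0.1207, 0.1938]
ee_rot: [[0.005, -0.182, 0.983], [0.001, 0.983, 0.182], [-1.0, -0.0, 0.005]]
wrist_force: [-1.2, -0.1, 0.1]
gripper_width: 1.0
```

```bash
python3 look.py wrist w5 200 130 267 pliers; python3 - <<'E'
from h import *
np.set_printoptions(precision=4,suppress=True)
p=np.load('w5.npz')
s=r.sense();P=np.array(s['tcp_pos']);R=np.array(s['ee_rot'])
# project pads tips: tool y +-0.0435 at tip
for sg in(-1,1): print(proj(p,P+R@[0.014,sg*.0435,0]))
for sg in(-1,1):
    for zz in (.143,.117): print(zz,proj(p,np.array([.593,.1178,zz])+sg*.0285*np.array([-.1805,.9836,0])))
E
```

```text
5.85 [0.5953 0.1207 0.1938] [[ 0.0054 -0.1815  0.9834]
 [ 0.0007  0.9834  0.1815]
 [-1.     -0.0003  0.0054]] [-1.1753 -0.1298  0.0548] 0.9996731343542803
pliers [(0.97, array([317.9, 197.8]), 2416)]
[244.5591 250.9478]
[399.3035 250.9234]
0.143 [276.2348 222.4421]
0.117 [281.1246 209.5627]
0.143 [361.372  222.5079]
0.117 [357.4053 209.6207]
```

View pics/w5z.png

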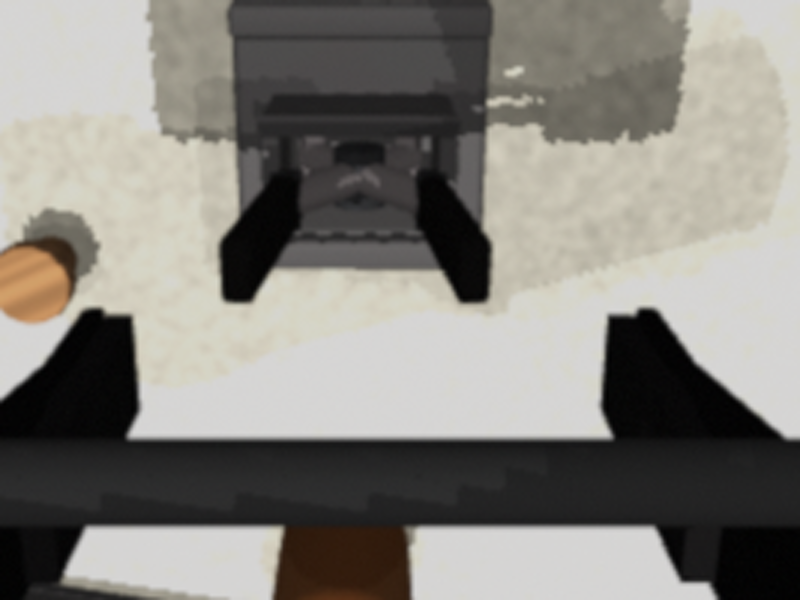

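Request:
apply_moves --pt "0 -0.0025 -0.0035" --pt "0 0 0" --pt "0.015 0 0" --pt "0.015 0 0" --pt "0 0 0" --pt "0 0 0" --twist '[0,0,0,0,0,0]' --claw '[1,1,1,1,1,1]'

```text
time_s: 6.55
tcp_pos: [0.5917, 0.1162, 0.164]
ee_rot: [[0.006, -0.181, 0.984], [0.001, 0.984, 0.181], [-1.0, -0.001, 0.006]]
wrist_force: [-0.3, 0.7, 0.4]
gripper_width: 0.995
```

```bash
python3 look.py wrist w6 200 130 267 pliers
```

```text
6.55 [0.5917 0.1162 0.164 ] [[ 0.0063 -0.1806  0.9835]
 [ 0.0006  0.9835  0.1806]
 [-1.     -0.0005  0.0063]] [-0.2898  0.6863  0.3843] 0.9946793258361929
pliers [(0.62, array([324. , 214.8]), 3006)]
```

View pics/w6z.png

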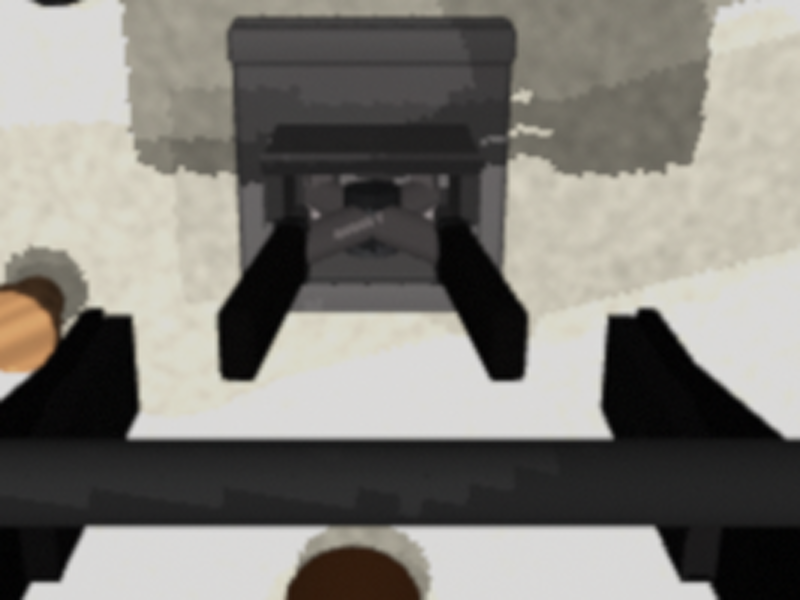

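Request:
apply_moves --pt "0 0.0008 -0.002" --pt "0.018 0 0" --pt "0.018 0 0" --pt "0.012 0 0" --pt "0 0 0" --pt "0 0 0" --twist '[0,0,0,0,0,0]' --claw '[1,1,1,1,1,1]'

```text
time_s: 7.25
tcp_pos: [0.5922, 0.1178, 0.1193]
ee_rot: [[0.015, -0.181, 0.983], [0.004, 0.983, 0.181], [-1.0, 0.001, 0.015]]
wrist_force: [0.0, 0.1, 0.3]
gripper_width: 1.001
```

```bash
python3 look.py wrist w7 200 130 267 pliers
```

```text
7.25 [0.5922 0.1178 0.1193] [[ 0.0147 -0.1813  0.9833]
 [ 0.0039  0.9834  0.1813]
 [-0.9999  0.0011  0.0151]] [0.021  0.1069 0.2985] 1.0006978524989414
pliers [(0.63, array([321.2, 237.7]), 4464)]
```

View pics/w7z.png

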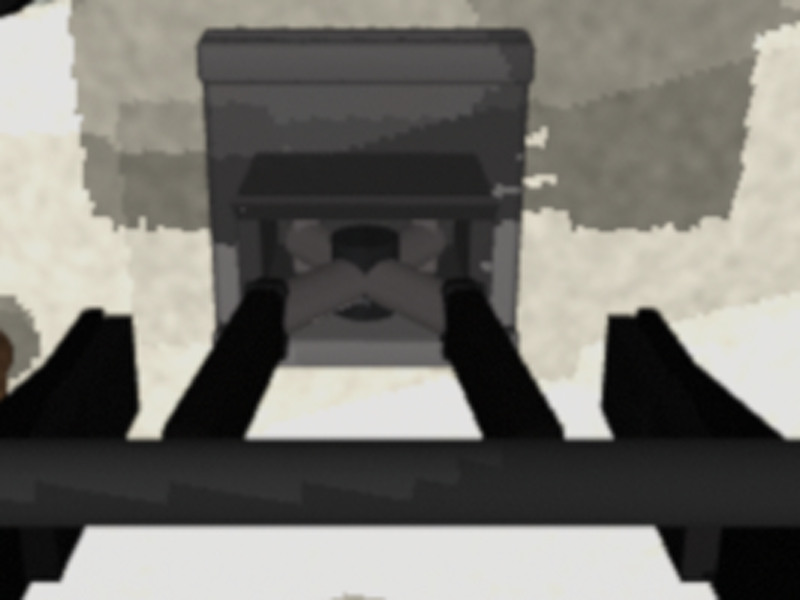

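Request:
apply_moves --pt "0.007 0 0" --pt "0 0 0" --pt "0 0 0" --pt "0 0 0" --pt "0 0 0" --pt "0 0 0" --pt "0 0 0" --pt "0 0 0" --twist '[0,0,0,0,0,0,0,0]' --claw '[0.9,0.8,0.72,0.68,0.65,0.62,0.6,0.59]'

```text
time_s: 8.15
tcp_pos: [0.5949, 0.1199, 0.116]
ee_rot: [[0.023, -0.182, 0.983], [0.009, 0.983, 0.182], [-1.0, 0.004, 0.025]]
wrist_force: [-0.9, 1.6, 1.6]
gripper_width: 0.603
```

```bash
python3 look.py wrist w8 200 130 267 pliers; python3 look.py side s8 230 130 160
```

```text
8.15 [0.5949 0.1199 0.116 ] [[ 0.0234 -0.182   0.983 ]
 [ 0.0086  0.9833  0.1818]
 [-0.9997  0.0042  0.0246]] [-0.9064  1.5842  1.5947] 0.6033823979915288
pliers [(0.66, array([322.2, 234.6]), 3997)]
8.25 [0.595  0.1198 0.116 ] [[ 0.0236 -0.182   0.983 ]
 [ 0.0085  0.9833  0.1819]
 [-0.9997  0.004   0.0247]] [-1.4082  1.6005  4.1491] 0.6025633178033283
```

View pics/w8z.png

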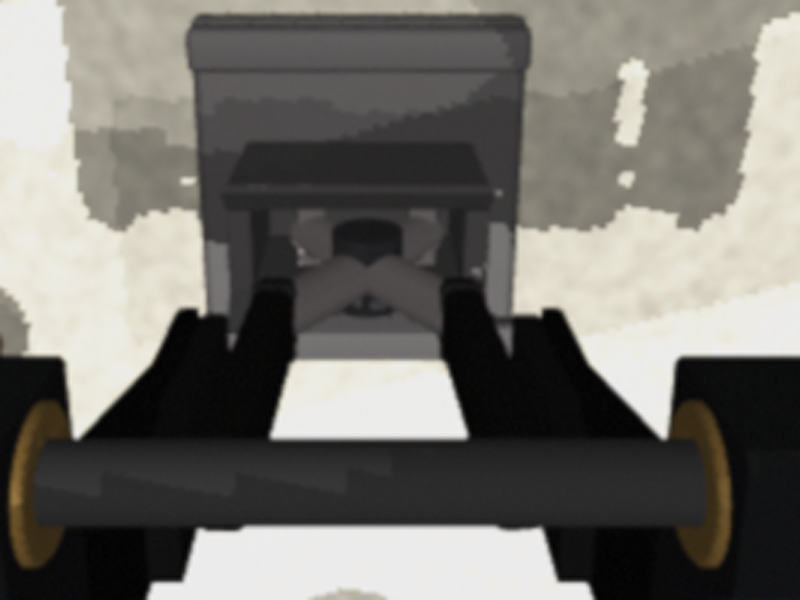

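View pics/s8z.png

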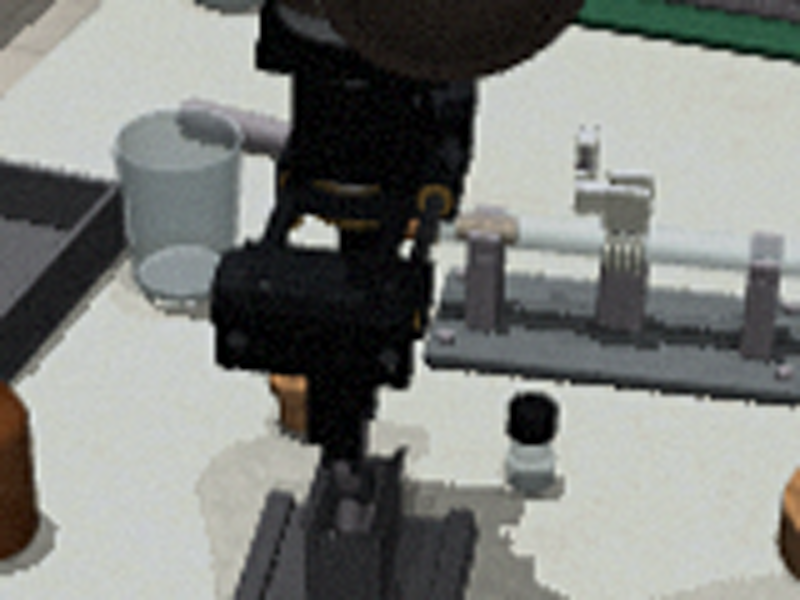

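Request:
apply_moves --pt "0 0 0" --pt "-0.01 0 0.0002" --pt "-0.02 0 0.0005" --pt "-0.02 0 0.0005" --pt "-0.02 0 0.0005" --twist '[0,0,0,0,0]' --claw '[0.58,0.57,0.57,0.57,0.57]'

```text
time_s: 8.8
tcp_pos: [0.5903, 0.1165, 0.182]
ee_rot: [[0.006, -0.18, 0.984], [0.001, 0.984, 0.18], [-1.0, -0.0, 0.006]]
wrist_force: [-0.1, 0.1, -2.6]
gripper_width: 0.566
```

```bash
python3 look.py side s9 230 130 160 pliers
```

```text
8.8 [0.5903 0.1165 0.182 ] [[ 0.0062 -0.1801  0.9836]
 [ 0.0008  0.9836  0.1801]
 [-1.     -0.0003  0.0063]] [-0.0632  0.0643 -2.5974] 0.5655133729800325
pliers [(0.71, array([301.1, 208.7]), 333)]
```

View pics/s9z.png

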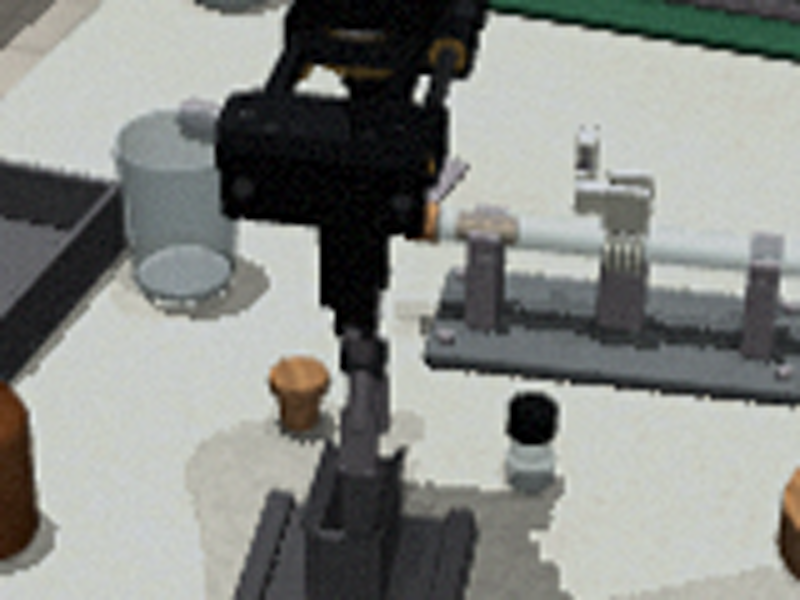

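Request:
apply_moves --pt "-0.03 0 0" --pt "-0.035 0 0" --pt "-0.01 -0.03 -0.014" --pt "0 -0.035 -0.016" --pt "0 -0.035 -0.016" --pt "0 -0.035 -0.016" --pt "0 -0.03 -0.014" --pt "0 -0.02 -0.01" --pt "0 0 0" --pt "0 0 0" --twist '[0,0,0,0.6,0.6,0,0,0,0,0]' --claw '[0.57,0.57,0.57,0.57,0.57,0.57,0.57,0.57,0.57,0.57]'

```text
time_s: 9.9
tcp_pos: [0.5278, -0.0883, 0.247]
ee_rot: [[-0.014, -0.156, 0.988], [-0.0, 0.988, 0.156], [-1.0, 0.002, -0.014]]
wrist_force: [-0.3, -0.5, -1.6]
gripper_width: 0.575
```

```bash
python3 look.py wrist w10 220 110 200 pliers clip_ears fixed_ear;python3 look.py side s10 280 90 160
```

```text
9.9 [ 0.5278 -0.0883  0.247 ] [[-0.0136 -0.1564  0.9876]
 [-0.0004  0.9877  0.1564]
 [-0.9999  0.0018 -0.0135]] [-0.3287 -0.4719 -1.5611] 0.5747567953545653
pliers [(0.72, array([323.4, 234. ]), 4132)]
clip_ears [(0.88, array([300., 152.]), 9680)]
fixed_ear [(0.97, array([291.8, 195.9]), 475), (0.38, array([470.4, 229.1]), 2891)]
10.1 [ 0.5287 -0.0871  0.2478] [[-0.0121 -0.159   0.9872]
 [-0.0005  0.9873  0.159 ]
 [-0.9999  0.0014 -0.012 ]] [ 0.0002 -0.5751 -0.9371] 0.5710853067969367
```

View pics/w10z.png

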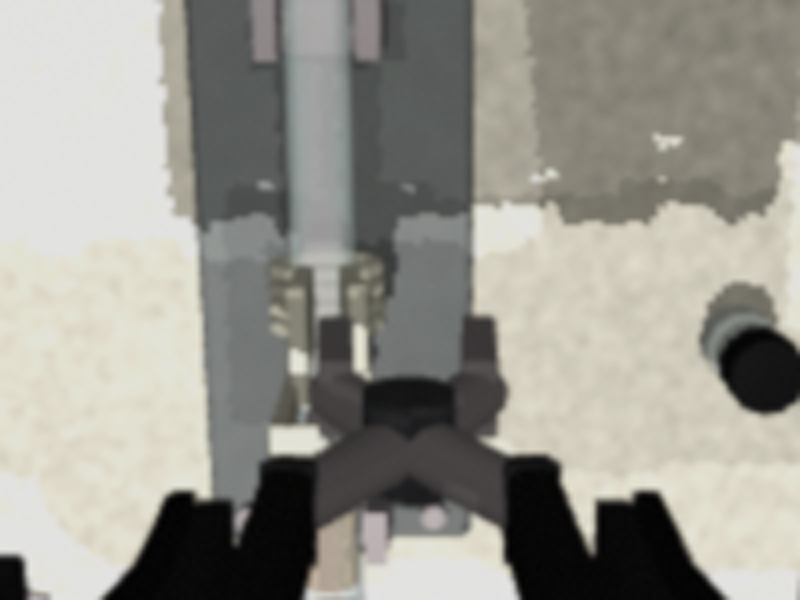

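View pics/s10z.png

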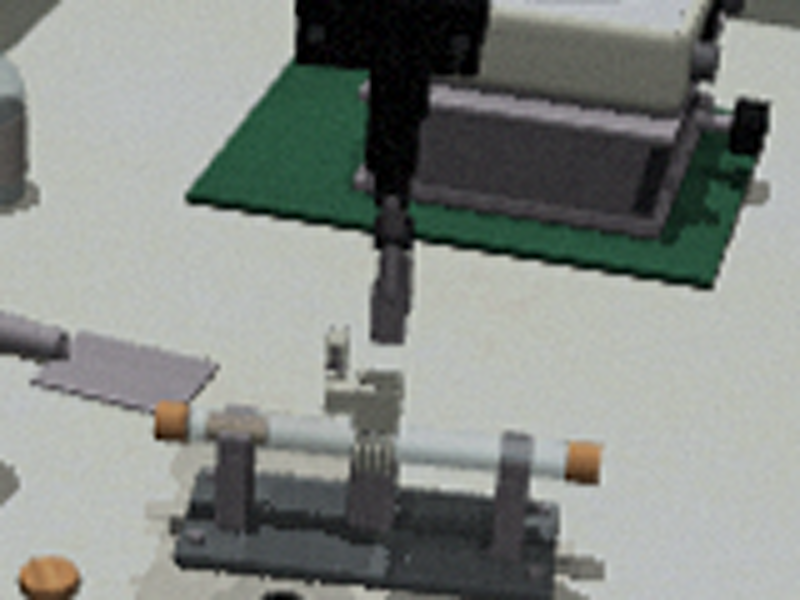

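```bash
cat > al.py <<'E'
import sys
from h import *
np.set_printoptions(precision=4,suppress=True)
E
python3 - <<'E'
from h import *
np.set_printoptions(precision=4,suppress=True)
p=np.load('w10.npz')
Z=lambda a,b:(220+a/4,110+b/4)
R=np.array([[-0.0136,-0.1564,0.9876],[-0.0004,0.9877,0.1564],[-.9999,.0018,-.0135]]);P=np.array([.5278,-.0883,.247])
f=lambda n,a,b,z:print(n,atz(p,Z(a,b),z),'tool',R.T@(atz(p,Z(a,b),z)-P))
f('jawL near in',352,317,.138);f('jawL near out',320,317,.138);f('jawR near in',463,317,.138);f('jawR out',495,317,.138)
f('jawmid',408,317,.138)
f('earL',300,360,.098);f('earR',360,360,.098);f('plate',475,150,.01);f('plate',190,150,.01);f('plateB',212,500,.01);f('catch',296,440,.117)
E
```

```text
jawL near in [ 0.5183 -0.102   0.138 ] tool [ 0.1091 -0.0122 -0.0101]
jawL near out [ 0.5193 -0.1086  0.138 ] tool [ 0.1091 -0.0189 -0.0101]
jawR near in [ 0.5147 -0.079   0.138 ] tool [ 0.1092  0.011  -0.01  ]
jawR out [ 0.5136 -0.0724  0.138 ] tool [ 0.1092  0.0177 -0.01  ]
jawmid [ 0.5165 -0.0904  0.138 ] tool [ 0.1091 -0.0005 -0.0101]
earL [ 0.5416 -0.1132  0.098 ] tool [ 0.1488 -0.027   0.0118]
earR [ 0.5393 -0.0987  0.098 ] tool [ 0.1488 -0.0124  0.0118]
plate [ 0.4949 -0.0735  0.01  ] tool [ 0.2374  0.0193 -0.0269]
plate [ 0.5083 -0.1584  0.01  ] tool [ 0.2373 -0.0666 -0.027 ]
plateB [ 0.6204 -0.139   0.01  ] tool [ 0.2357 -0.065   0.0867]
catch [ 0.5552 -0.1108  0.117 ] tool [ 0.1296 -0.0267  0.0253]
```

```bash
python3 - <<'E'
import cv2
i=cv2.imread('pics/w10.png')[165:240,270:370]
cv2.imwrite('pics/w10y.png',cv2.resize(i,(800,600),interpolation=cv2.INTER_CUBIC))
E
```

```text
(no output)
```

View pics/w10y.png

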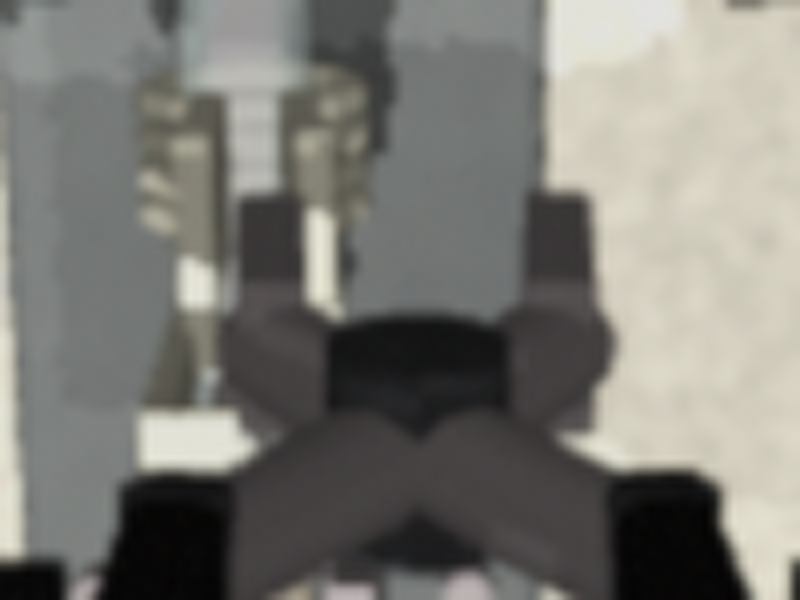

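```bash
python3 - <<'E'
from h import *
np.set_printoptions(precision=4,suppress=True)
p=np.load('w10.npz')
Z=lambda a,b:(270+a/8,165+b/8)
R=np.array([[-0.0136,-0.1564,0.9876],[-0.0004,0.9877,0.1564],[-.9999,.0018,-.0135]]);P=np.array([.5278,-.0883,.247])
f=lambda n,a,b,z:print(n,atz(p,Z(a,b),z),'tool',R.T@(atz(p,Z(a,b),z)-P))
f('earL out',178,219,.098);f('earR out',340,219,.098);f('earmid',259,219,.098);f('near',259,130,.098);f('far',259,308,.098)
E
```

```text
earL out [ 0.5344 -0.1169  0.098 ] tool [ 0.1489 -0.0295  0.004 ]
earR out [ 0.5313 -0.0975  0.098 ] tool [ 0.1489 -0.0099  0.0041]
earmid [ 0.5328 -0.1072  0.098 ] tool [ 0.1489 -0.0197  0.004 ]
near [ 0.5219 -0.1087  0.098 ] tool [ 0.1491 -0.0195 -0.007 ]
far [ 0.544  -0.1056  0.098 ] tool [ 0.1488 -0.0199  0.0153]
```

Request:
apply_moves --pt "0 -0.01 0.003" --pt "0 -0.01 0.002" --pt "0 0 0" --twist '[0,0,0]' --claw '[0.58,0.59,0.59]'

```text
time_s: 10.45
tcp_pos: [0.5385, -0.1059, 0.2479]
ee_rot: [[-0.011, -0.162, 0.987], [-0.001, 0.987, 0.162], [-1.0, 0.001, -0.011]]
wrist_force: [-0.6, 0.1, -2.0]
gripper_width: 0.59
```

```bash
python3 look.py wrist w11 270 165 100 
```

```text
10.45 [ 0.5385 -0.1059  0.2479] [[-0.0111 -0.1625  0.9867]
 [-0.0007  0.9867  0.1625]
 [-0.9999  0.0011 -0.0111]] [-0.6179  0.1399 -2.0302] 0.5898229797632729
```

View pics/w11z.png

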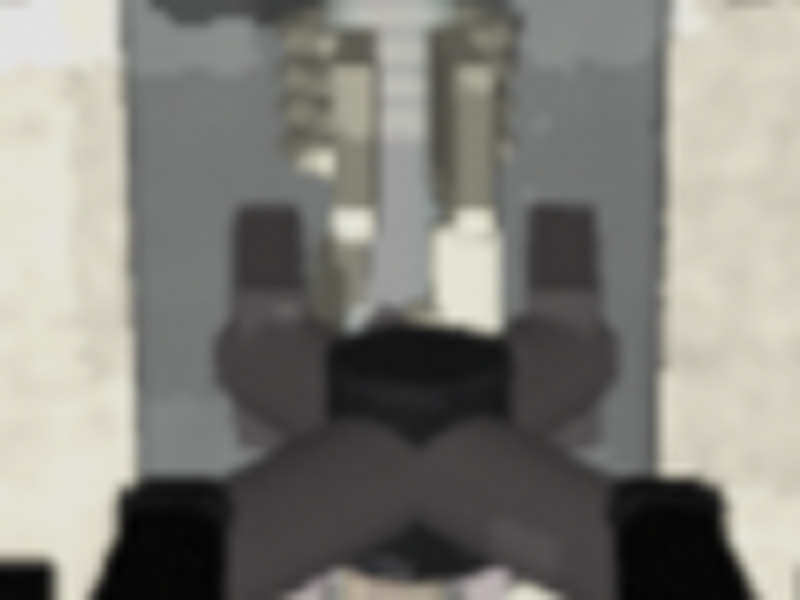

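```bash
cat > al.py <<'E'
# args: npz x0 y0 scale  jawmidcol jawnearrow tipz earmidcol nearrow farrow TCP from sense
import sys
from h import *
np.set_printoptions(precision=4,suppress=True)
n,x0,y0,sc,jc,jr,ec,en,ef=sys.argv[1],*map(float,sys.argv[2:])
s=r.sense();P=np.array(s['tcp_pos']);R=np.array(s['ee_rot']);p=np.load(n)
Z=lambda a,b:(x0+a/sc,y0+b/sc)
print(P,R[:,0])
j=atz(p,Z(jc,jr),P[2]-.109); e=(atz(p,Z(ec,en),.098)+atz(p,Z(ec,ef),.098))/2
print('jaw',j,R.T@(j-P),'ear',e,R.T@(e-P))
d=R.T@(e-j); print('tool-frame delta y %.4f z(from jaw centre) %.4f; world-vertical version:'%(d[1],d[2]-.008))
w=e-j;Rz=R[:2,1]/np.linalg.norm(R[:2,1]);
print('horizontal along tool y %.4f, along fwd %.4f'%(w[:2]@Rz, w[:2]@np.array([Rz[1],-Rz[0]])-.008))
E
python3 al.py w11.npz 270 165 8 415.5 207 414 62 240
```

```text
[ 0.5383 -0.1056  0.2479] [-0.0114 -0.0005 -0.9999]
jaw [ 0.5289 -0.108   0.1389] [ 0.1091 -0.001  -0.0084] ear [ 0.533  -0.1076  0.098 ] [ 0.1499 -0.0013 -0.0038]
tool-frame delta y -0.0003 z(from jaw centre) -0.0034; world-vertical version:
horizontal along tool y -0.0003, along fwd -0.0039
```

Request:
apply_moves --pt "0 0 -0.003" --pt "0.01 0 -0.001" --pt "0.01 0 0" --pt "0.01 0 0" --twist '[0,0,0,0]' --claw '[0.6,0.6,0.6,0.6]'

```text
time_s: 10.9
tcp_pos: [0.534, -0.1064, 0.2169]
ee_rot: [[-0.009, -0.162, 0.987], [-0.0, 0.987, 0.162], [-1.0, 0.001, -0.009]]
wrist_force: [-0.3, -0.4, -2.2]
gripper_width: 0.604
```

```bash
python3 look.py wrist w12 270 165 100 
```

```text
10.9 [ 0.534  -0.1064  0.2169] [[-0.0087 -0.1619  0.9868]
 [-0.      0.9868  0.1619]
 [-1.      0.0014 -0.0086]] [-0.2635 -0.3563 -2.2248] 0.6043968606196797
```

View pics/w12z.png

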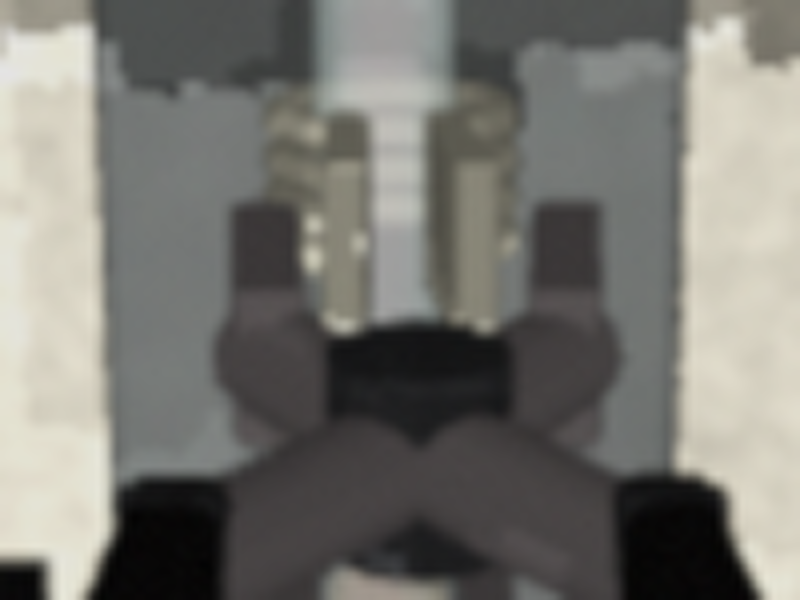

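```bash
python3 al.py w12.npz 270 165 8 415.5 204 412.5 158 346
```

```text
[ 0.5327 -0.1062  0.2146] [-0.0132  0.0007 -0.9999]
jaw [ 0.5249 -0.1083  0.1056] [ 0.1091 -0.0012 -0.0066] ear [ 0.5325 -0.1074  0.098 ] [ 0.1166 -0.0016  0.0011]
tool-frame delta y -0.0004 z(from jaw centre) -0.0003; world-vertical version:
horizontal along tool y -0.0004, along fwd -0.0004
```

Request:
apply_moves --pt "0.008 -0.0004 0" --pt "0.01 0 0" --pt "0.01 0 0" --pt "0.001 0 0" --twist '[0,0,0,0]' --claw '[0.6,0.6,0.6,0.6]'

```text
time_s: 11.35
tcp_pos: [0.5319, -0.1068, 0.182]
ee_rot: [[-0.015, -0.162, 0.987], [-0.0, 0.987, 0.162], [-1.0, 0.002, -0.015]]
wrist_force: [0.2, -0.1, -1.5]
gripper_width: 0.602
```

```bash
python3 look.py wrist w13 270 165 100; python3 look.py side s13 310 120 100 
```

```text
11.35 [ 0.5319 -0.1068  0.182 ] [[-0.0153 -0.162   0.9867]
 [-0.0004  0.9868  0.162 ]
 [-0.9999  0.002  -0.0152]] [ 0.1762 -0.139  -1.4572] 0.6021969004933534
11.4 [ 0.5321 -0.1068  0.1824] [[-0.0147 -0.1621  0.9867]
 [-0.0004  0.9868  0.1621]
 [-0.9999  0.002  -0.0146]] [-0.283  -1.2189 -2.1904] 0.5968591499994403
```

View pics/w13z.png

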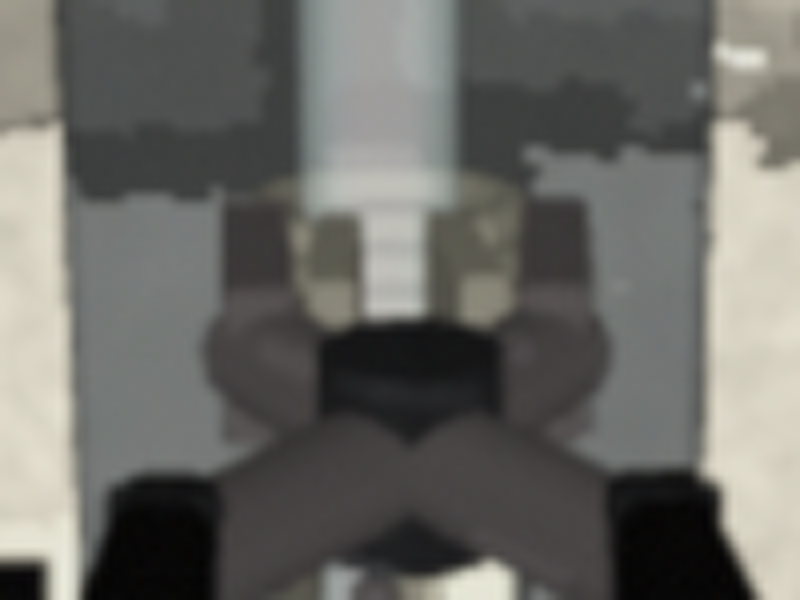

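View pics/s13z.png

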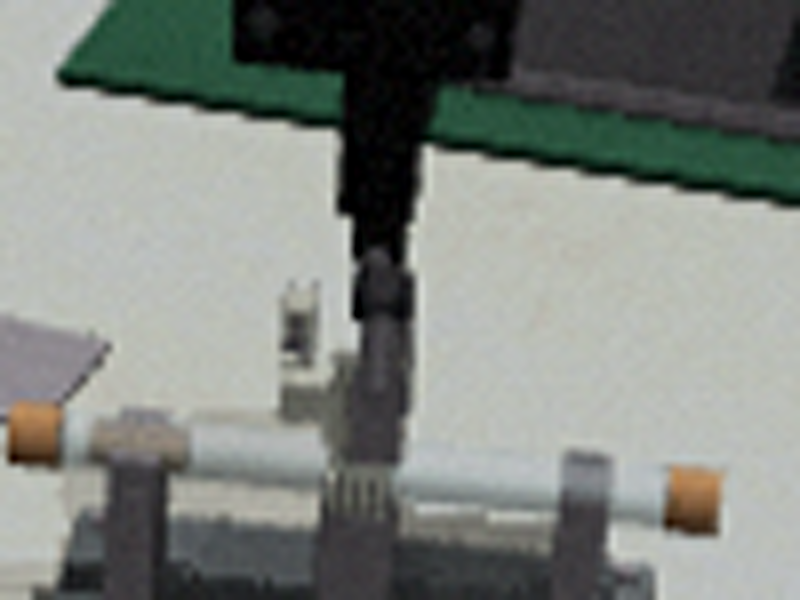

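```bash
python3 - <<'E'
from h import *
np.set_printoptions(precision=4,suppress=True)
p=np.load('w13.npz')
Z=lambda a,b:(270+a/8,165+b/8)
f=lambda n,a,b,z:print(n,atz(p,Z(a,b),z))
f('jawL in tip',290,200,.073);f('jawR in tip',523,200,.073);f('earL out',306,275,.098);f('earR out',512,275,.098);f('mid collar L',285,200,.07)
E
```

```text
jawL in tip [ 0.5232 -0.1219  0.073 ]
jawR in tip [ 0.5192 -0.0978  0.073 ]
earL out [ 0.5236 -0.1191  0.098 ]
earR out [ 0.5204 -0.0997  0.098 ]
mid collar L [ 0.5241 -0.1225  0.07  ]
```

Request:
apply_moves --pt "0 0 0.0025" --pt "0 0 0" --pt "0 0 0" --pt "0 0 0" --pt "0 0 0" --twist '[0,0,0,0,0]' --claw '[0.59,0.57,0.55,0.53,0.52]'

```text
time_s: 11.95
tcp_pos: [0.5359, -0.1062, 0.1847]
ee_rot: [[-0.011, -0.162, 0.987], [0.0, 0.987, 0.162], [-1.0, 0.002, -0.011]]
wrist_force: [-0.1, -0.3, -2.2]
gripper_width: 0.53
```

```bash
python3 look.py wrist w14 270 165 100
```

```text
11.95 [ 0.5359 -0.1062  0.1847] [[-0.0108 -0.162   0.9867]
 [ 0.      0.9868  0.162 ]
 [-0.9999  0.0018 -0.0107]] [-0.1308 -0.2861 -2.2103] 0.5296997161629289
```

View pics/w14z.png

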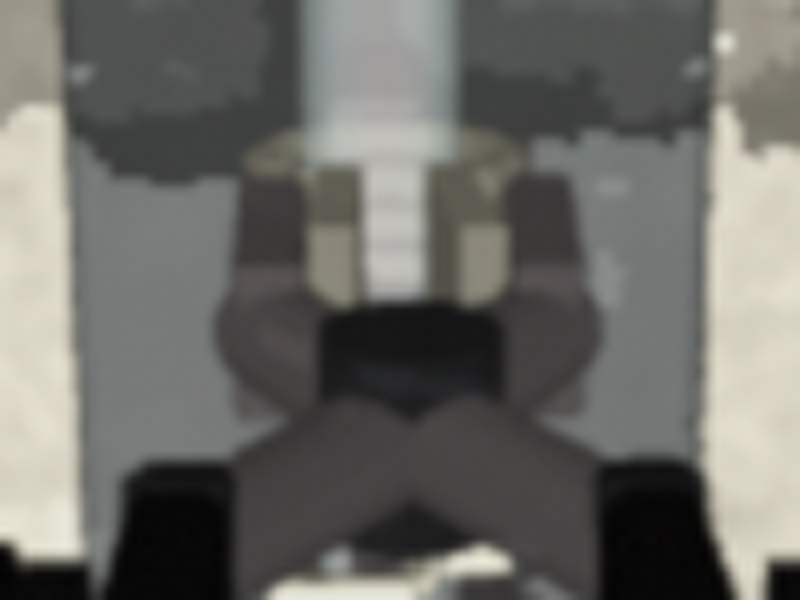

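Request:
apply_moves --pt "0.001 0.0003 -0.001" --pt "0 0 0" --pt "0 0 0" --pt "0 0 0" --twist '[0,0,0,0]' --claw '[0.51,0.5,0.49,0.48]'

```text
time_s: 12.4
tcp_pos: [0.5357, -0.1071, 0.1851]
ee_rot: [[-0.008, -0.163, 0.987], [-0.002, 0.987, 0.163], [-1.0, -0.001, -0.008]]
wrist_force: [-0.3, -2.6, -0.1]
gripper_width: 0.493
```

```bash
python3 look.py wrist w15 270 165 100
```

```text
12.4 [ 0.5357 -0.1071  0.1851] [[-0.008  -0.1629  0.9866]
 [-0.0023  0.9867  0.1628]
 [-1.     -0.001  -0.0082]] [-0.3383 -2.6436 -0.0839] 0.4930246262470646
```

View pics/w15z.png

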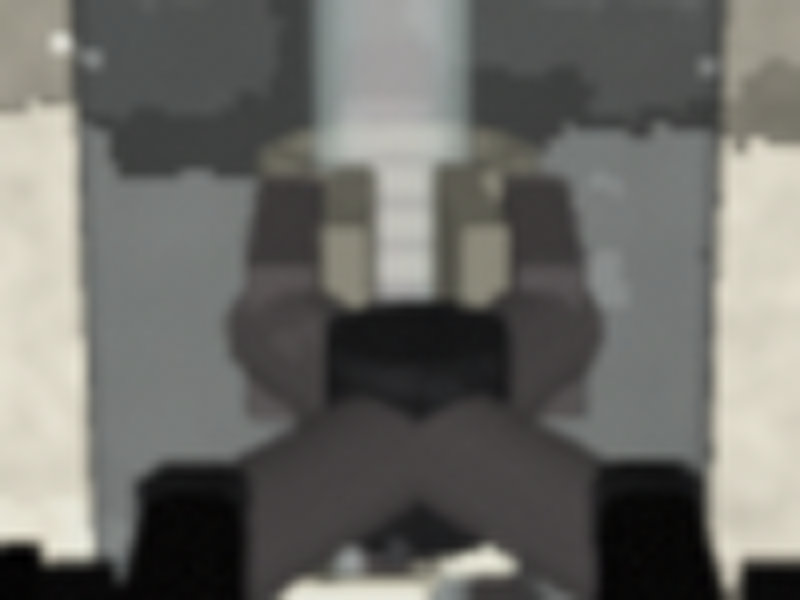

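Request:
apply_moves --pt "0.001 -0.0005 0" --pt "0 -0.0003 0" --pt "0 -0.0003 0" --twist '[0,0,0]' --claw '[0.48,0.475,0.47]'

```text
time_s: 12.75
tcp_pos: [0.5362, -0.108, 0.1852]
ee_rot: [[-0.007, -0.163, 0.987], [-0.002, 0.987, 0.163], [-1.0, -0.001, -0.007]]
wrist_force: [-0.6, -1.4, 1.7]
gripper_width: 0.476
```

```bash
python3 look.py wrist w16 270 165 100
```

```text
12.75 [ 0.5362 -0.108   0.1852] [[-0.0068 -0.1629  0.9866]
 [-0.0018  0.9866  0.1629]
 [-1.     -0.0007 -0.007 ]] [-0.6373 -1.4149  1.7384] 0.47593675230732774
```

View pics/w16z.png

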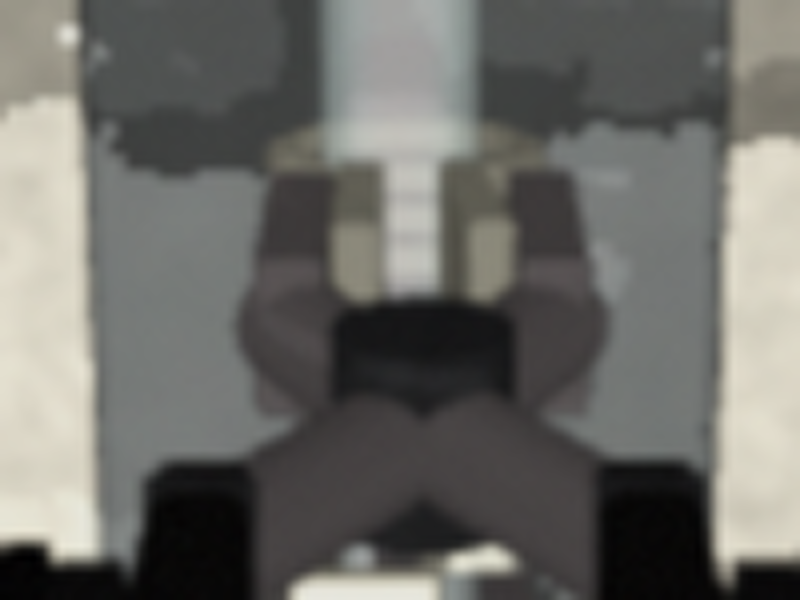

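Request:
apply_moves --pt "-0.0005 -0.0004 0" --pt "0 -0.0003 0" --pt "0 -0.0003 0" --twist '[0,0,0]' --claw '[0.465,0.46,0.455]'

```text
time_s: 13.1
tcp_pos: [0.5363, -0.1083, 0.1855]
ee_rot: [[-0.007, -0.163, 0.987], [-0.001, 0.987, 0.163], [-1.0, 0.001, -0.007]]
wrist_force: [-0.8, 0.4, 2.3]
gripper_width: 0.461
```

Request:
apply_moves --pt "-0.0008 -0.0001 0" --pt "0 -0.0002 0" --pt "0 -0.0002 0" --twist '[0,0,0]' --claw '[0.45,0.445,0.44]'

```text
time_s: 13.4
tcp_pos: [0.5365, -0.1087, 0.1859]
ee_rot: [[-0.007, -0.163, 0.987], [-0.0, 0.987, 0.163], [-1.0, 0.001, -0.007]]
wrist_force: [-0.7, -0.2, 1.6]
gripper_width: 0.449
```

```bash
python3 look.py wrist w17 270 165 100
```

```text
13.4 [ 0.5365 -0.1087  0.1859] [[-0.0069 -0.163   0.9866]
 [-0.0005  0.9866  0.163 ]
 [-1.      0.0007 -0.0069]] [-0.736  -0.1924  1.6316] 0.44930570281322985
```

View pics/w17z.png

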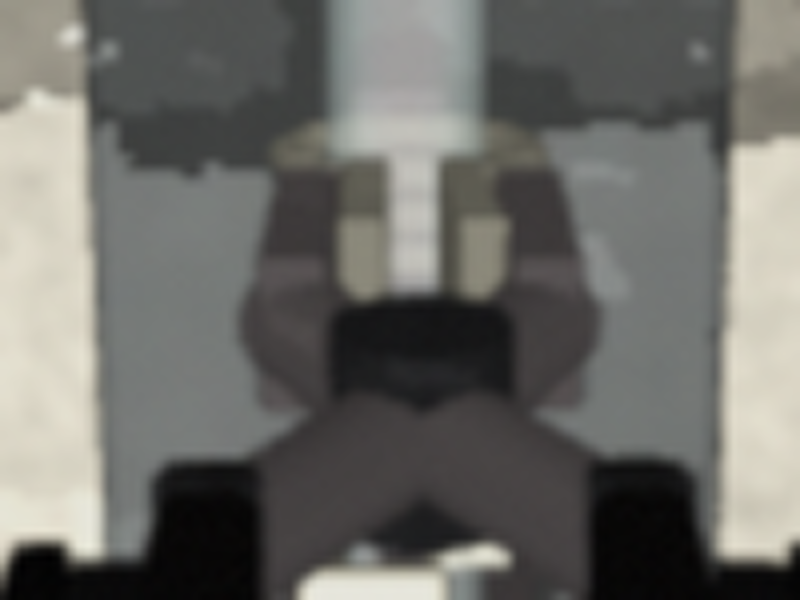

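Request:
apply_moves --pt "-0.0004 -0.0002 0" --pt "0 -0.0002 0" --pt "0 -0.0002 0" --twist '[0,0,0]' --claw '[0.435,0.43,0.425]'

```text
time_s: 13.75
tcp_pos: [0.5367, -0.1094, 0.1863]
ee_rot: [[-0.007, -0.163, 0.987], [-0.0, 0.987, 0.163], [-1.0, 0.001, -0.007]]
wrist_force: [0.4, -0.0, 0.9]
gripper_width: 0.433
```

Request:
apply_moves --pt "0 -0.0002 0" --pt "0 -0.0002 0" --pt "0 -0.0002 0" --twist '[0,0,0]' --claw '[0.42,0.415,0.41]'

```text
time_s: 14.05
tcp_pos: [0.5367, -0.1102, 0.1858]
ee_rot: [[-0.007, -0.163, 0.987], [-0.0, 0.987, 0.163], [-1.0, 0.001, -0.007]]
wrist_force: [0.5, -0.3, 2.2]
gripper_width: 0.419
```

```bash
python3 look.py wrist w18 270 165 100
```

```text
14.05 [ 0.5367 -0.1102  0.1858] [[-0.0071 -0.1626  0.9867]
 [-0.0004  0.9867  0.1626]
 [-1.      0.0008 -0.0071]] [ 0.4703 -0.2513  2.2172] 0.4193730939393649
```

View pics/w18z.png

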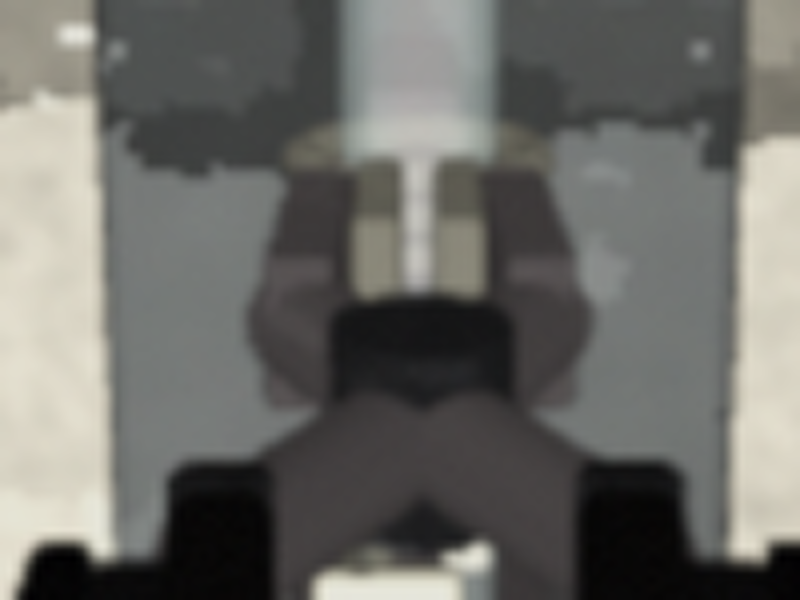

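Request:
apply_moves --pt "0 0 0" --pt "0 0 0" --pt "0 0 0" --pt "0 0 0" --pt "0 0 0" --twist '[0,0,0,0,0]' --claw '[0.44,0.48,0.52,0.55,0.57]'

```text
time_s: 14.6
tcp_pos: [0.5356, -0.1096, 0.1842]
ee_rot: [[-0.01, -0.162, 0.987], [0.001, 0.987, 0.162], [-1.0, 0.003, -0.01]]
wrist_force: [-0.3, -0.2, -2.1]
gripper_width: 0.552
```

```bash
python3 look.py wrist w19 270 165 100;  python3 look.py side s19 310 120 100
```

```text
14.6 [ 0.5356 -0.1096  0.1842] [[-0.0103 -0.1618  0.9868]
 [ 0.0012  0.9868  0.1618]
 [-0.9999  0.0028 -0.01  ]] [-0.2657 -0.1851 -2.073 ] 0.5521469556713723
14.65 [ 0.5356 -0.1096  0.1842] [[-0.0104 -0.1618  0.9868]
 [ 0.0012  0.9868  0.1618]
 [-0.9999  0.0028 -0.01  ]] [-0.6362  0.2199 -1.6292] 0.5613125262094585
```

View pics/w19z.png

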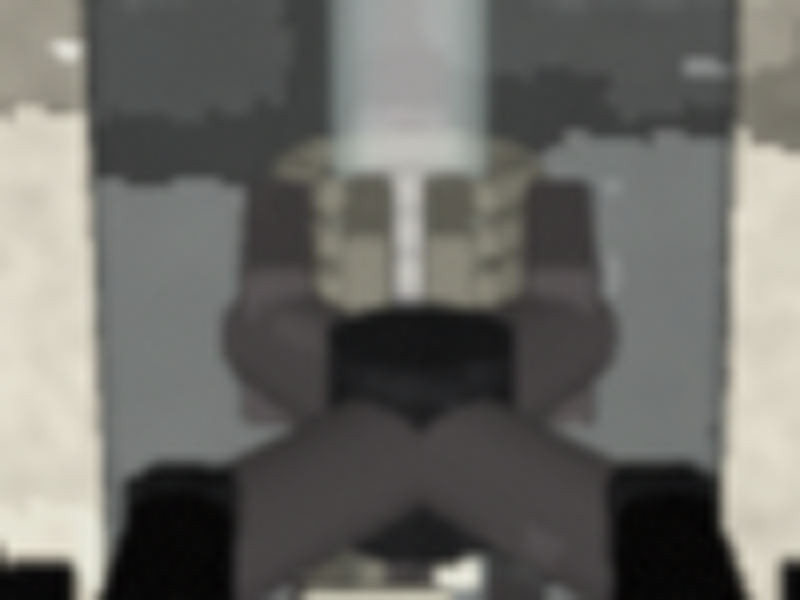

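View pics/s19z.png

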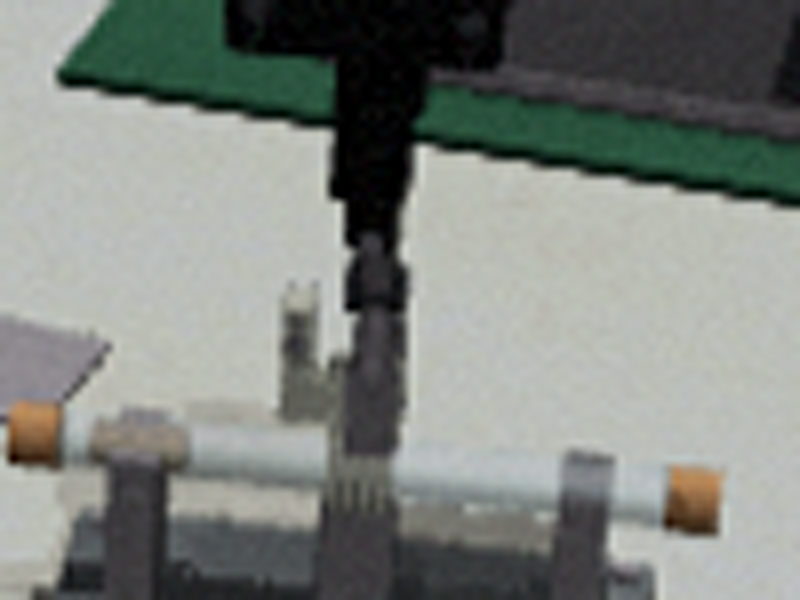

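Request:
apply_moves --pt "-0.01 0 0" --pt "-0.02 0 0" --pt "-0.03 0 0" --pt "-0.03 0 0" --pt "-0.005 0.03 0.013" --pt "0 0.035 0.015" --pt "0 0.035 0.015" --pt "0 0.035 0.015" --pt "0 0.035 0.015" --pt "0 0.02 0.01" --pt "0 0 0" --pt "0 0 0" --twist '[0,0,0,0,0,-0.6,-0.6,0,0,0,0,0]' --claw '[0.57,0.57,0.57,0.57,0.57,0.57,0.57,0.57,0.57,0.57,0.57,0.57]'

```text
time_s: 15.9
tcp_pos: [0.5879, 0.0985, 0.293]
ee_rot: [[-0.0, -0.181, 0.983], [0.003, 0.983, 0.181], [-1.0, 0.003, 0.0]]
wrist_force: [0.8, 0.1, -2.2]
gripper_width: 0.572
```

```bash
python3 look.py wrist w20 240 110 160;  python3 look.py side s20 240 120 160
```

```text
15.9 [0.5879 0.0985 0.293 ] [[-0.0003 -0.1813  0.9834]
 [ 0.0028  0.9834  0.1813]
 [-1.      0.0028  0.0002]] [ 0.8116  0.0641 -2.2343] 0.5715093878505867
15.95 [0.5881 0.0982 0.293 ] [[ 0.0002 -0.1807  0.9835]
 [ 0.0031  0.9835  0.1807]
 [-1.      0.003   0.0007]] [ 0.5967 -0.2374 -1.6005] 0.573841837720514
```

View pics/w20z.png

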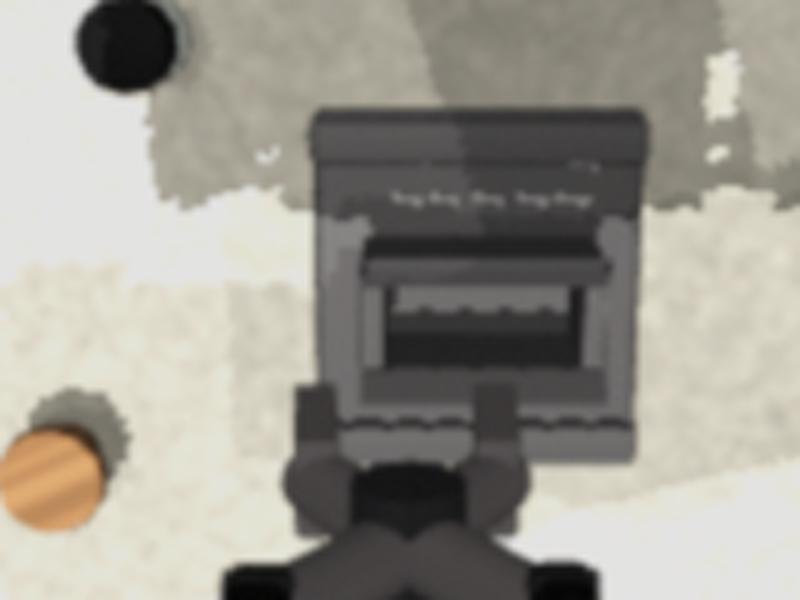

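View pics/s20z.png

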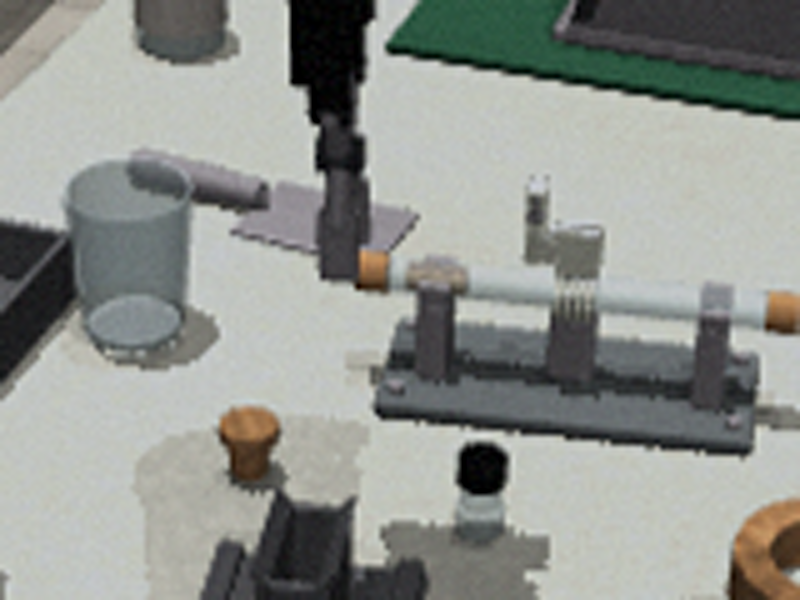

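```bash
cat > pk.py <<'E'
import sys
from h import *
np.set_printoptions(precision=4,suppress=True)
n,x0,y0,sc,jc,jr,pc,pr=sys.argv[1],*map(float,sys.argv[2:])
s=r.sense();P=np.array(s['tcp_pos']);R=np.array(s['ee_rot']);p=np.load(n)
Z=lambda a,b:(x0+a/sc,y0+b/sc)
yd=R[:2,1]/np.linalg.norm(R[:2,1]);fd=np.array([yd[1],-yd[0]])
j=atz(p,Z(jc,jr),P[2]-.109);j[:2]+=.008*fd
e=atz(p,Z(pc,pr),.056)
print(P,R[:,0],'yaw',np.degrees(np.arctan2(-R[0,1],R[1,1])))
print('jaw',j,'rel TCP y,f',(j-P)[:2]@yd,(j-P)[:2]@fd,'pocket',e)
print('jaw->pocket y %.4f f %.4f'%((e-j)[:2]@yd,(e-j)[:2]@fd))
g=np.array([.593,.118]);print('jaw->prior  y %.4f f %.4f'%((g-j[:2])@yd,(g-j[:2])@fd))
E
python3 pk.py w20.npz 240 110 5 407 385 485 330
python3 - <<'E'
from h import *
np.set_printoptions(precision=4,suppress=True)
p=np.load('w20.npz');Z=lambda a,b:(240+a/5,110+b/5)
for n,a,b,z in [('f1',312,110,.014),('f2',647,108,.014),('f3',635,460,.01),('f4',322,455,.01),('rimNL',362,258,.056),('rimFR',607,402,.056),('inNear',485,284,.056),('inFar',485,368,.056),('rimNR',610,258,.056),('rimFL',362,402,.056)]: print(n,atz(p,Z(a,b),z))
E
```

```text
[0.5879 0.0976 0.293 ] [-0.0001  0.0029 -1.    ] yaw 10.363951485315464
jaw [0.5842 0.097  0.184 ] rel TCP y,f 7.320851608932368e-05 -0.0038173210055501383 pocket [0.5928 0.1179 0.056 ]
jaw->pocket y 0.0190 f 0.0122
jaw->prior  y 0.0191 f 0.0125
f1 [0.5519 0.0653 0.014 ]
f2 [0.5355 0.152  0.014 ]
f3 [0.6323 0.1712 0.01  ]
f4 [0.6468 0.0835 0.01  ]
rimNL [0.5805 0.0848 0.056 ]
rimFR [0.6054 0.1516 0.056 ]
inNear [0.5814 0.1156 0.056 ]
inFar [0.6023 0.1198 0.056 ]
rimNR [0.5696 0.1444 0.056 ]
rimFL [0.6165 0.0911 0.056 ]
```

Request:
apply_moves --pt "0 0.01 0.006" --pt "0.01 0.009 0.006" --pt "0.025 0 0" --pt "0.03 0 0" --pt "0.025 0 0" --pt "0.01 0 0" --twist '[0,0,0,0,0,0]' --claw '[0.57,0.57,0.57,0.57,0.57,0.57]'

```text
time_s: 16.6
tcp_pos: [0.5988, 0.1191, 0.1907]
ee_rot: [[0.006, -0.175, 0.985], [0.006, 0.985, 0.175], [-1.0, 0.005, 0.006]]
wrist_force: [0.4, -0.2, -1.2]
gripper_width: 0.572
```

```bash
python3 look.py wrist w21 260 150 120
```

```text
16.6 [0.5988 0.1191 0.1907] [[ 0.0056 -0.1748  0.9846]
 [ 0.0056  0.9846  0.1748]
 [-1.      0.0045  0.0064]] [ 0.3783 -0.2142 -1.2381] 0.5721657224452711
```

View pics/w21z.png

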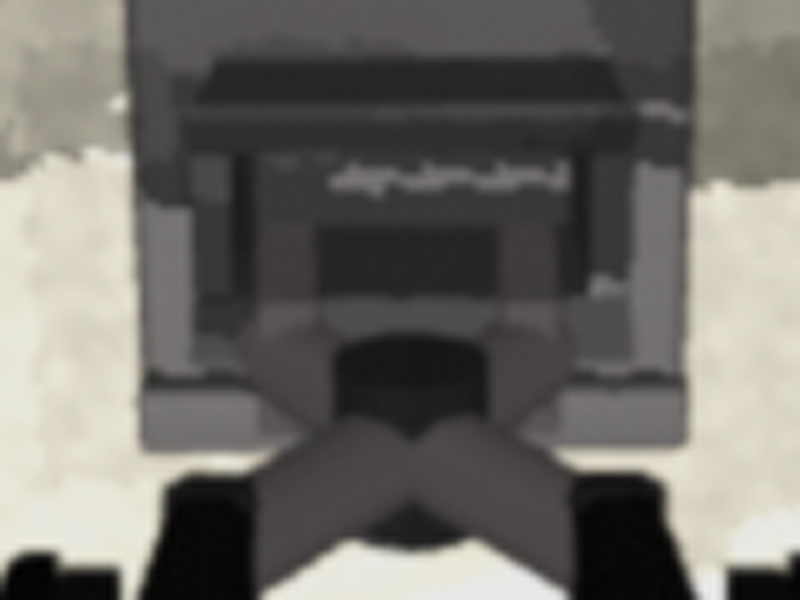

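```bash
python3 pk.py w21.npz 260 150 6.6667 408 222 411 236;python3 pk.py w21.npz 260 150 6.6667 408 222 411 226
```

```text
[0.5984 0.1189 0.1897] [ 0.0037  0.0051 -1.    ] yaw 10.061009968943345
jaw [0.5928 0.1173 0.0807] rel TCP y,f -0.0006635542897006181 -0.0058202749890383315 pocket [0.5932 0.1177 0.056 ]
jaw->pocket y 0.0004 f 0.0005
jaw->prior  y 0.0007 f 0.0003
[0.5984 0.1189 0.1897] [ 0.0037  0.0051 -1.    ] yaw 10.061009968943345
jaw [0.5928 0.1173 0.0807] rel TCP y,f -0.0006635542897006181 -0.0058202749890383315 pocket [0.5918 0.1175 0.056 ]
jaw->pocket y 0.0004 f -0.0009
jaw->prior  y 0.0007 f 0.0003
```

Request:
apply_moves --pt "0.01 0.0004 0" --pt "0.01 0 0" --pt "0.01 0 0" --twist '[0,0,0]' --claw '[0.57,0.57,0.57]'

```text
time_s: 16.95
tcp_pos: [0.601, 0.1203, 0.1608]
ee_rot: [[0.01, -0.175, 0.984], [0.007, 0.985, 0.175], [-1.0, 0.005, 0.011]]
wrist_force: [-0.3, 0.6, -1.3]
gripper_width: 0.571
```

```bash
python3 look.py wrist w22 260 150 120; python3 look.py side s22 240 150 120
```

```text
16.95 [0.601  0.1203 0.1608] [[ 0.0099 -0.1751  0.9845]
 [ 0.0066  0.9845  0.175 ]
 [-0.9999  0.0048  0.0109]] [-0.2843  0.628  -1.307 ] 0.5712263149117619
17.0 [0.5996 0.12   0.1586] [[ 0.0058 -0.1745  0.9846]
 [ 0.0057  0.9846  0.1745]
 [-1.      0.0046  0.0067]] [-0.5702  0.2741 -3.79  ] 0.5713799218094708
```

View pics/w22z.png

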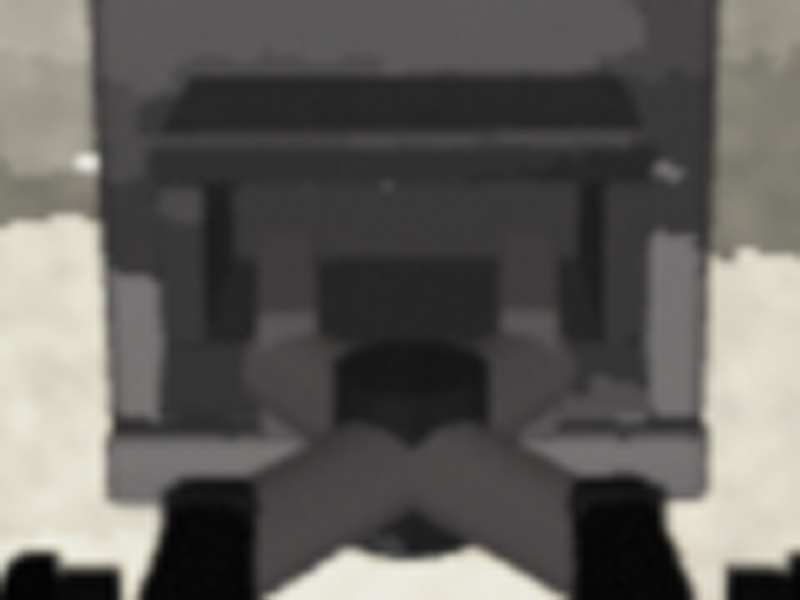

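View pics/s22z.png

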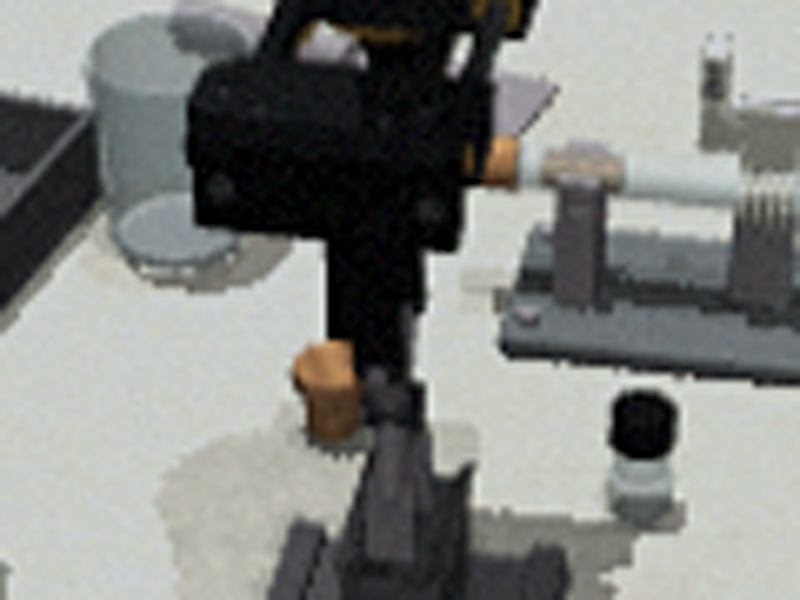

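Request:
apply_moves --pt "0.01 -0.0003 -0.0015" --pt "0.01 -0.0003 -0.0015" --pt "0.008 0 -0.0015" --twist '[-0.2,0,0]' --claw '[0.57,0.57,0.57]'

```text
time_s: 17.35
tcp_pos: [0.5967, 0.119, 0.1316]
ee_rot: [[0.01, -0.179, 0.984], [0.007, 0.984, 0.179], [-1.0, 0.005, 0.012]]
wrist_force: [0.3, 0.4, -1.8]
gripper_width: 0.571
```

```bash
python3 look.py wrist w23 260 150 120; python3 look.py side s23 240 150 120
```

```text
17.35 [0.5967 0.119  0.1316] [[ 0.0105 -0.1787  0.9838]
 [ 0.007   0.9839  0.1786]
 [-0.9999  0.005   0.0116]] [ 0.2885  0.4269 -1.787 ] 0.5714347822689726
17.4 [0.5954 0.1187 0.1299] [[ 0.007  -0.1782  0.984 ]
 [ 0.0061  0.984   0.1781]
 [-1.      0.0048  0.0079]] [ 0.3755  0.1895 -2.2074] 0.569931149636539
```

View pics/w23z.png

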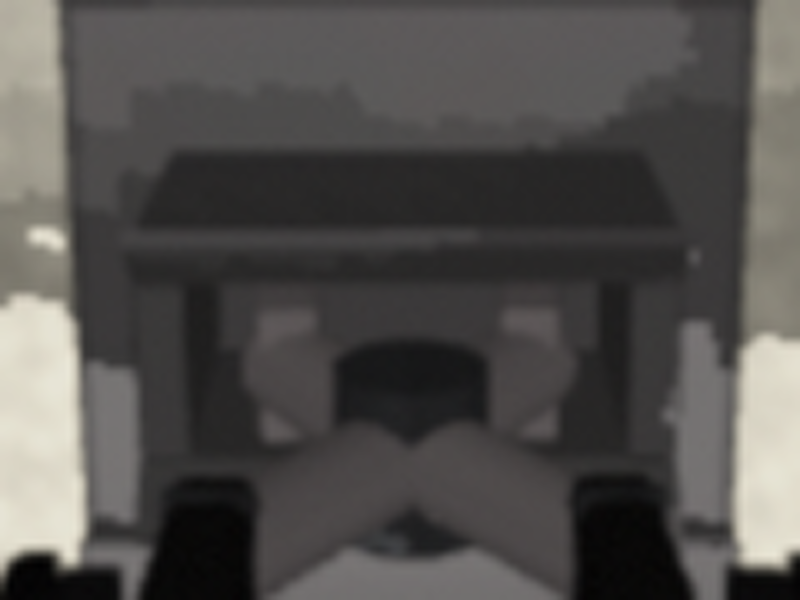

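View pics/s23z.png

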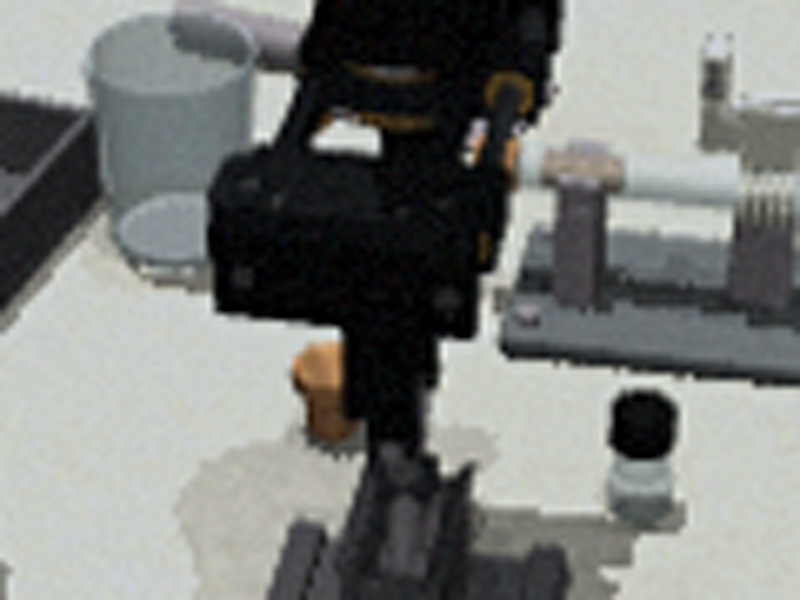

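Request:
apply_moves --pt "0.005 0 -0.0005" --pt "0.004 0 0" --pt "0.003 0 0" --twist '[-0.1,0,0]' --claw '[0.57,0.57,0.57]'

```text
time_s: 17.75
tcp_pos: [0.596, 0.1189, 0.1187]
ee_rot: [[0.009, -0.181, 0.983], [0.006, 0.984, 0.181], [-1.0, 0.005, 0.01]]
wrist_force: [0.0, -0.3, -1.5]
gripper_width: 0.576
```

```bash
python3 look.py wrist w24 260 150 120
```

```text
17.75 [0.596  0.1189 0.1187] [[ 0.0095 -0.1808  0.9835]
 [ 0.0064  0.9835  0.1807]
 [-0.9999  0.0045  0.0105]] [ 0.0257 -0.3266 -1.4946] 0.5763217653508941
```

View pics/w24z.png

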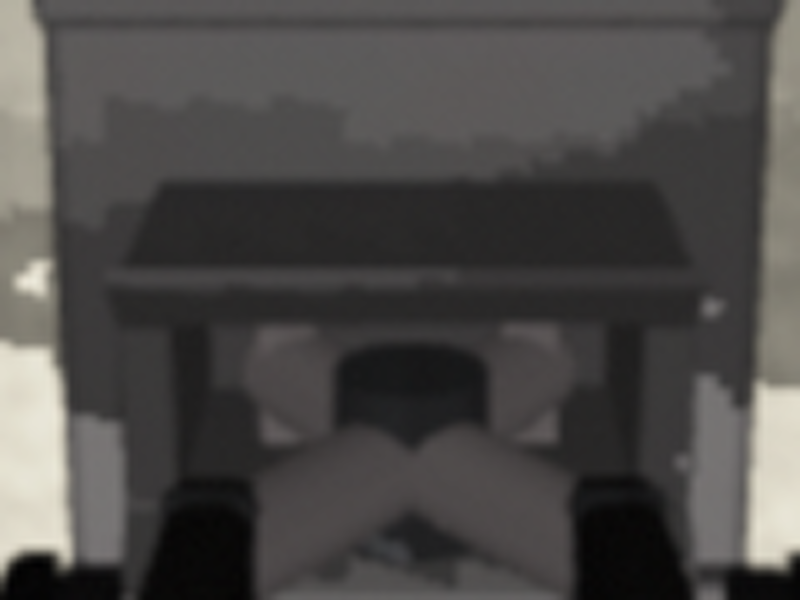

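Request:
apply_moves --pt "0.002 0 -0.0005" --pt "0.001 0 0" --twist '[0,0]' --claw '[0.57,0.57]'

```text
time_s: 18.0
tcp_pos: [0.5968, 0.1189, 0.1168]
ee_rot: [[0.012, -0.182, 0.983], [0.006, 0.983, 0.182], [-1.0, 0.004, 0.013]]
wrist_force: [-0.4, -0.6, 3.5]
gripper_width: 0.573
```

Request:
apply_moves --pt "0 0 -0.001" --pt "0 0 0" --pt "0 0 0" --pt "0 0 0" --pt "0 0 0" --pt "0 0 0" --pt "0 0 0" --twist '[0,0,0,0,0,0,0]' --claw '[0.58,0.6,0.63,0.66,0.75,0.88,1]'

```text
time_s: 18.7
tcp_pos: [0.595, 0.1187, 0.116]
ee_rot: [[0.011, -0.181, 0.983], [0.007, 0.983, 0.181], [-1.0, 0.005, 0.012]]
wrist_force: [-0.3, 0.3, -1.0]
gripper_width: 0.843
```

```bash
python3 look.py wrist w25 200 130 267; python3 look.py side s25 240 150 120
```

```text
18.7 [0.595  0.1187 0.116 ] [[ 0.0108 -0.181   0.9834]
 [ 0.0066  0.9835  0.1809]
 [-0.9999  0.0046  0.0118]] [-0.3384  0.2874 -0.9756] 0.8428530670474459
18.75 [0.595  0.1188 0.1161] [[ 0.0109 -0.181   0.9834]
 [ 0.0067  0.9835  0.1809]
 [-0.9999  0.0046  0.0119]] [ 0.5148 -0.6872  0.0547] 0.8871558273821081
```

View pics/w25z.png

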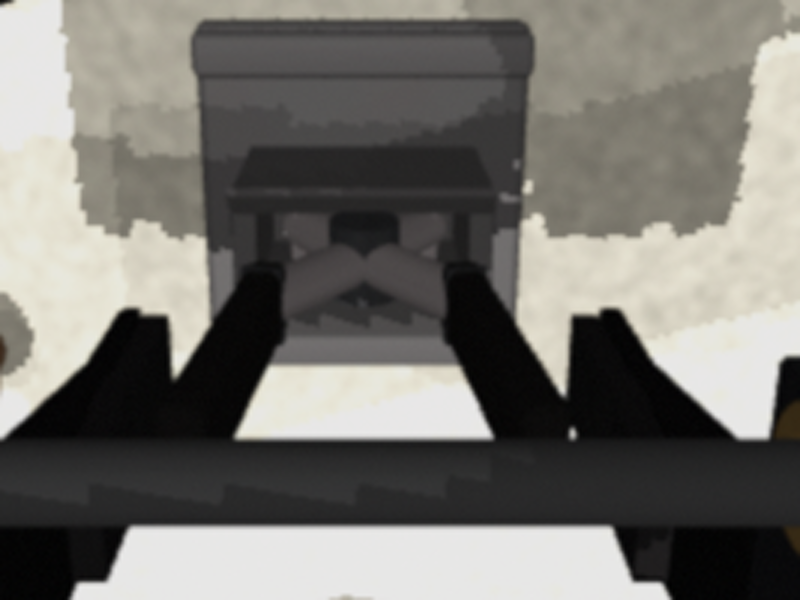

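View pics/s25z.png

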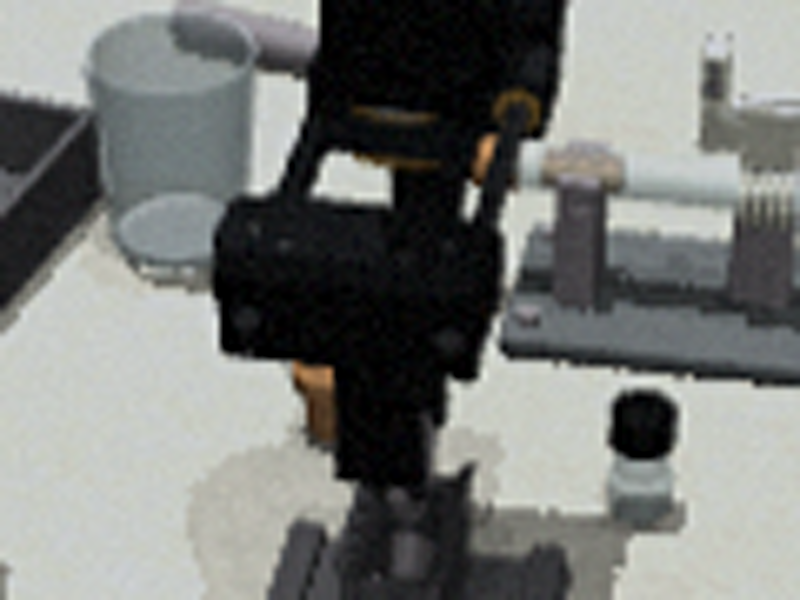

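Released; the pliers stand in the pocket. Retreating straight up, then checking.

Request:
apply_moves --pt "0 0 0" --pt "-0.015 0 0" --pt "-0.025 0 0" --pt "-0.03 0 0" --pt "-0.03 0 0" --pt "-0.03 0 0.02" --pt "0 0 0.03" --pt "0 0 0.03" --pt "0 0 0" --twist '[0,0,0,0,0,0,0,0,0]' --claw '[1,1,1,1,1,1,1,1,1]'

```text
time_s: 19.7
tcp_pos: [0.6741, 0.1323, 0.2545]
ee_rot: [[0.014, -0.181, 0.983], [0.007, 0.983, 0.181], [-1.0, 0.005, 0.015]]
wrist_force: [0.1, -0.3, -1.4]
gripper_width: 0.997
```

```bash
python3 look.py wrist w26 160 0 267 pliers clip_ears; python3 look.py side s26 190 120 240 pliers
```

```text
19.7 [0.6741 0.1323 0.2545] [[ 0.0138 -0.1815  0.9833]
 [ 0.0071  0.9834  0.1814]
 [-0.9999  0.0045  0.0149]] [ 0.0824 -0.3004 -1.352 ] 0.9968712333701161
pliers [(0.78, array([320.6,  94.5]), 1464)]
clip_ears [(0.98, array([123.4,  45.8]), 8298)]
19.85 [0.6709 0.1317 0.2544] [[ 0.0107 -0.1818  0.9833]
 [ 0.0066  0.9833  0.1817]
 [-0.9999  0.0045  0.0117]] [-0.3564 -0.0721 -0.0646] 0.9995537358121116
pliers [(0.64, array([300.7, 246.6]), 1265)]
```

View pics/w26.png

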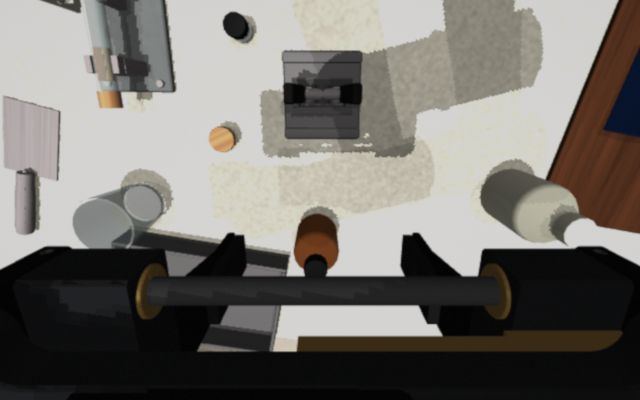

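View pics/s26z.png

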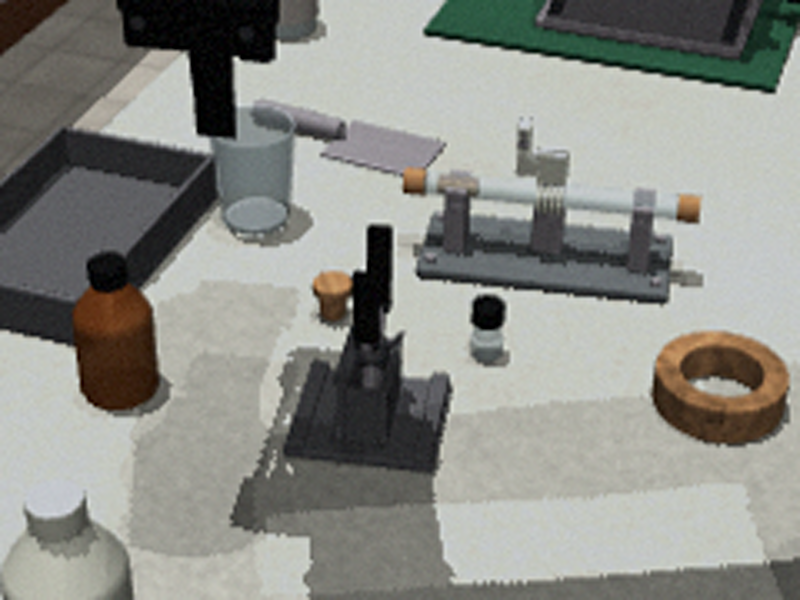

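```bash
python3 -c "
from h import *
print(job.finish_job())"
```

```text
the job is handed in; nothing more can be done
None
```

The clip is snapped shut and the pliers are standing upright back in their holder pocket. The job was handed in at about 20 s of the 64 s allowed.

- **Squeeze:** I took the pliers by both handles and set the jaws over the ears. I closed them mostly in steps of about 0.4 mm, moving the tool with the swinging ear. The net force at the wrist stayed within about 4 N, so there was little off-centre or downward push. The squeeze force itself is not measured; the gripper's fixed limit of about 30 N should keep the ears below roughly 29 N by my estimate.
- **Clip check:** With the jaws opened again, still round the ears, the ear pair stayed narrowed from about 18.8 mm to about 12.5 mm (13 mm expected shut). The later side views still show it shut. I have no joint reading of the clip.
- **Return:** The pliers tipped about 2–3° in the grip while squeezing. Lowering them into the pocket straightened them; the tool touched down within 1 mm of the height it was at when I picked them up. In the last side picture the handle tops are within about 1 pixel of where they started.
- **Rest of the scene:** In the last pictures the other objects look unmoved, judged by eye. The gripper was open and clear of everything at hand-in.

No final check disagreed. The measured arm pose wandered by a millimetre or two in many moves, and I corrected it from the pictures each time.

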